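# Set the drive collar on the feed-roller shaft for the screwdriver

### The job

Push the green carrier along its rail until it clicks into the detent at the screwdriver station, then turn the roller shaft by its D-shaped end until the bright flat faces the screwdriver bit. Fetch the dark collar with the brass set-screw, slip it over the shaft end and hold it there, level with the bit, its screw pointing straight at the bit and its inner screw tip drawn up against the flat. Finish still gripping it like that, with the carrier still in the detent, and leave the other things on the bench where they are.

Things in the scene. Friction and masses are not known exactly. Their poses are not given: they have to be found in the camera images.
- fixture: Fixed fixture: aluminium base, rail along y, driver at +x. Origin on the bench below the shaft axis when the carrier is at the station; x points level to the screwdriver bit, y along the rail the way the carrier is pushed, z up. Base plate y -310 to 110 mm, 130 wide, 12 thick; rail top 24 mm high, blue end blocks 50 wide, 42 high, inner faces at y -298 and 92 mm.
- driver_tip (a point): Tip of the fixed screwdriver bit: 70 mm from the fixture's origin along its +x and 125 mm above the bench; the bit points to the fixture's -x. Behind it the grey spindle, 42 mm thick, lies along x from 100 to 240 mm on a blue column.
- carrier (a joint): Green carrier along the rail, m: 0 loading end, 0.140 with the detent ball in its notch (station), 0.158 end stop beyond. Drag about 1 N; snapping into or out of the detent takes 4 to 12 N; within about 3 mm the ball draws it in. Carrier top is 45 mm above the bench, 70 mm wide.
- push_plate (a point): Centre of the red upright push plate at the carrier's trailing (-y) end, 95 mm above the bench. Plate: 44 mm wide (fixture x), 10 mm thick (fixture y), from 45 to 120 mm above the bench, 95 mm behind the shaft axis; the carrier ends with it, behind it only the rail. It can be pushed from behind or pinched from above.
- shaft: Upright dark steel shaft turning about its axis on the carrier. Origin on the axis, 125 mm above the bench; x towards its flat. D-shaped end from 85 to 157 mm above the bench: 24 mm diameter, flat cut 8 mm from the axis (20 mm from flat to back). Below: round shoulder, 34 mm diameter, then a 52 mm square block up to 65 mm. Friction (0.04 N m) keeps it where it is left.
- shaft_flat (a point): Point on the bright flat, 8 mm from the shaft axis, 125 mm above the bench; x axis out of the flat. The flat runs the whole length of the D-shaped end; a yellow mark on top points to it. It starts 0.5 to 1.4 rad counterclockwise (seen from above) of facing the bit, and can turn 2.6 rad either way.
- collar: The collar: dark steel ring, 44 mm outside, 29 mm bore, 20 mm high, 0.15 kg, lying flat. Origin at the centre of its underside, z along its axis, x towards its brass set-screw; a yellow mark on top is on the screw's side.
- collar_center (a point): Centre of the collar, 10 mm up, x towards the screw. The 6 mm screw lies at this height: it stands 3 mm out of the rim and its tip reaches into the bore to 10 mm from the centre, so the collar goes over the shaft only with the screw on the flat (within 0.35 rad). Centred on the shaft, the tip is 2 mm off the flat and the bore 2.5 mm off the round.
- collar_screw (a point): Outer end of the brass set-screw, 25 mm from the collar's axis, at half its height.
- spacer: White plastic spacer ring without screw, 44 mm outside, 20 mm high; leave alone. Origin at the centre of its underside.
- bearing: Ball bearing, steel and blue, 42 mm outside, 12 mm high; leave alone. Origin at the centre of its underside.
- tape: Roll of orange tape, 100 mm outside, 45 mm high; leave alone. Origin at the centre of its underside.
- screwdriver: Hand screwdriver, 200 mm long, lying on the bench; leave alone. Origin at its middle, underside.
- tin0: Green tin, 52 mm diameter, 85 mm high; leave alone. Origin at the centre of its underside.
- tin1: Green tin like tin0; leave alone.
- tin2: Green tin like tin0; leave alone.
Not all that is in view belongs to the job. Leave any blue, orange or purple look-alike of the collar alone.

How it is judged:
By the outcome, as a careful person would: the job done as asked, in the order asked, and still so for the second after the job is handed in, while the arm keeps its last pose, push and grip.
It also fails if it takes over 72 s, if anything falls off the work surface, if the arm or the gripper's body presses on something with over 40 N, if the wrist force passes 120 N, or if a joint passes its speed limit or range.

### The arm

A 7-joint arm with a two-finger parallel gripper is mounted at the origin on the work surface. World frame = base frame: x ahead of the robot, y to its left, z up, the work surface at z = 0. Lengths are in m, angles in rad, forces in N, time in s.
With the tool pointing down it reaches from about 0.4 to 0.875 m from the base axis. Payload 4.4 kg.
Tool frame: the origin (TCP) lies at the very end of the fingers, on their centre line; the grasp point (between the pads) lies 19 mm behind it (arm.hold_point_z is the z of the grasp point in the tool frame, in m); z points along the fingers, y is the direction in which the jaws open and shut (so a half turn about z gives the same grasp; the last joint's range is limited). The gripper opens to 85 mm and grips with 20 to 120 N. Pads are 22 mm wide; open, the fingers measure 114 mm over their backs; the gripper's body (76 mm by 85 mm) begins 54 mm behind the grasp point. The pads swing forward as they close: fully open they stand 13 mm farther back than shut.
Start: joints at [-1.304, 0.628, 0.038, 1.517, -0.027, 0.996, -0.02], TCP at [0.212, 0.614, 0.204] pointing down, gripper open.
Joint ranges: [-3.06, 3.06], [-0.37, 2.12], [-1.25, 1.32], [0.18, 2.47], [-1.1, 4.24], [0.23, 1.98], [-2.94, 2.94]. Speed limits (rad/s): [2.57, 2.57, 3.14, 3.14, 3.14, 3.14, 3.14].

### API

Orientations are given as [roll, pitch, yaw] about the fixed x, y, z axes, in that order (R = Rz(yaw) Ry(pitch) Rx(roll)).
In Python, from workcell import arm, read_camera, calibration, outline_of gives the robot as it stands.
- The arm moves only by the tool step_arm, never from a script. Its argument "commands" is a list of rows, each an object of numbers: "claw": the closure in counts, from 0 (fully open) to 255 (shut); "x", "y", "z": the shift along the tool's x, y, z in m; "turn": the turn about the tool's z in rad. A call has 1 to 5 rows; each row is the pose to reach, as a shift and turn from the pose commanded when the call began, along the tool's axes at that moment; what a row does not reach only later rows make up. A row lasts 1/8 s, in which the tool goes at most 62.5 mm and 10.7 degrees, less where a joint would pass 70% of its speed; a pose out of reach is approached as far as the arm can. A call with a gripper value outside its range is refused whole. The fingers move at their own pace and stop on an object; "squeeze" is the grip in N (left out, the last holds). Time passes only in rows, so rows that repeat a pose let the fingers close. It gives the time, the measured TCP pose, the force and the opening at its end, in the units of the state.
- arm.sense(): the state, without advancing time (a new reading comes with each control period).
- read_camera(name): name is "side" or "top"; returns (picture, depth): 400x640x3 uint8, red, green, blue; 400x640 float32, m along the optical axis (not along the pixel's ray), 0 where there is no reading.
- calibration(name): a dict with "mtx" (3x3 intrinsics, pixels), "R" (3x3) and "t" (3): a world point X has camera coordinates R X + t. Camera axes: x right, y down, z forward; pixel columns grow to the right and rows downward; lengths in m; the calibration is good to about 2 mm. A picture is of the moment at which its call begins. calibration takes no time and is no camera call.
- arm.close_job(): hands the job in, once; it reports no verdict.
Trained networks look in the newest picture that a camera, given by its name, has taken for a name from the list of things; names that differ only in an ending like _2 or _b are one class to them, and where a whole thing is asked for, a point or a joint stands for the part that bears it (a point fixed in the world has none). Each returns a list of dicts, best first, with "p" (0 to 1); they miss things now and then, are a little off and sometimes report something else, mostly with a low value. They report only what shows in the picture. A call takes as long as a camera call. They do not tell look-alikes from the thing itself.
- outline_of(camera, label): "mask" (400x640 bool, what is visible of it) and "rect" ([left, top, width, height] in pixels, round what is visible of it).
The state is a dict: "clock": time; "qpos": joint angles; "qd": joint speeds; "effort": joint torques, N m; "eef_pos": TCP position; "tcp_rot": TCP orientation; "ft_force": force on the tool from outside, world axes, zero at the start; "wrist_torque": the same for the moment, N m; "width": finger opening in m.
Only numpy, scipy, OpenCV 4.12 (cv2) and the standard library are available. Lean on these libraries where they do the work, as an engineer would, in place of code of your own. Each camera call takes 0.05 s, during which the arm holds its last target. There are 200 camera calls.

## Working session

There is one attempt and no reset: what is moved stays moved. The work goes in short steps, Python scripts to look and compute and a tool call to move; the robot and the scene stay as the last step left them, time stands still between calls to the robot, and variables do not carry over. Pictures are saved under pics/ and viewed, about 8 in all and at most 12, crops included, and the job is handed in when it is done.

Besides the shell and the picture viewer there is one more tool, called after "Request:" as name(argument=value, ...), one argument or row to a line, values as JSON. step_arm: Moves the arm, as the interface text tells. Its arguments: {"type":"object","properties":{"commands":{"type":"array","items":{"type":"object","properties":{"claw":{"type":"number"},"x":{"type":"number"},"y":{"type":"number"},"z":{"type":"number"},"turn":{"type":"number"}}}},"squeeze":{"type":"number"}},"required":["commands"]}

```bash
mkdir -p pics; ls; cat > h.py <<'E'
import numpy as np, cv2
from workcell import arm, read_camera, calibration, outline_of
def pts(cam, d):
    c=calibration(cam);K=np.array(c["mtx"]);R=np.array(c["R"]);t=np.array(c["t"])
    v,u=np.mgrid[0:d.shape[0],0:d.shape[1]]
    X=np.stack([(u-K[0,2])/K[0,0]*d,(v-K[1,2])/K[1,1]*d,d],-1)
    return (X-t)@R   # world
def proj(cam,P):
    c=calibration(cam);K=np.array(c["mtx"]);q=(np.array(c["R"])@np.asarray(P,float).T).T+np.array(c["t"])
    q=q@K.T; return q[:,:2]/q[:,2:]
def save(n,im): cv2.imwrite(n,im[:,:,::-1])
E
python3 - <<'E'
from h import *
s=arm.sense();print(s)
ims=[]
for c in("top","side"):
    im,d=read_camera(c);save(f"pics/{c}0.png",im);np.savez(f"{c}0.npz",im=im,d=d)
    W=pts(c,d)
    for n in["fixture","carrier","push_plate","shaft","shaft_flat","collar","spacer","bearing","tape","tin0","screwdriver"]:
        for o in outline_of(c,n)[:4]:
            m=o["mask"]&(d>0); 
            w=W[m]; print(c,n,round(o["p"],2),o["rect"],np.median(w,0).round(3) if len(w) else None, np.percentile(w[:,2],97).round(3) if len(w) else None)
E
```

```text
pics
{'clock': 0.0, 'qpos': array([-1.30379347,  0.62932159,  0.03845881,  1.51836709, -0.02698834,
        0.99632479, -0.01999195]), 'qd': array([ 0.00191228, -0.00083975,  0.00155495, -0.00104943, -0.00022407,
       -0.00202537,  0.00055065]), 'effort': array([-6.44829906e-04, -5.63389528e+01,  1.22560613e+00, -1.93448281e+01,
        1.08657553e-02,  1.02481732e-02, -1.07826955e-05]), 'eef_pos': array([0.21211387, 0.61369379, 0.20310566]), 'tcp_rot': array([-3.13969082e+00,  4.36884822e-05,  2.80879062e+00]), 'ft_force': array([-0.33391801, -0.62478558, -0.30075609]), 'wrist_torque': array([-0.02020517,  0.02177612,  0.04428029]), 'width': 0.08556517633763257}
top fixture 0.74 [285.9, 99.0, 157.5, 124.8] [ 0.595 -0.048  0.014] 0.145
top carrier 0.89 [345.6, 183.8, 60.2, 27.3] [ 0.576 -0.136  0.046] 0.155
top carrier 0.31 [493.7, 166.4, 28.9, 21.1] [ 0.628 -0.478  0.081] 0.088
top push_plate 0.3 [151.5, 185.9, 12.6, 71.6] [0.472 0.458 0.021] 0.027
top shaft 0.53 [357.9, 188.5, 17.1, 12.8] [ 0.575 -0.106  0.148] 0.159
top shaft 0.39 [189.1, 136.7, 37.7, 33.1] [0.698 0.325 0.042] 0
[... 1647 characters left out ...]
llar 0.51 [271.4, 155.3, 144.3, 147.8] [ 0.574 -0.104  0.022] 0.142
side spacer 0.48 [210.6, 174.8, 11.2, 12.1] [0.468 0.345 0.013] 0.02
side bearing 0.5 [229.5, 189.9, 11.3, 10.0] [0.474 0.246 0.007] 0.013
side tape 0.85 [272.6, 147.6, 33.4, 26.0] [0.697 0.307 0.029] 0.046
side tape 0.46 [392.5, 325.0, 29.2, 51.0] [ 0.446 -0.48   0.065] 0.086
side tin0 0.85 [388.5, 325.0, 32.2, 51.4] [ 0.446 -0.479  0.065] 0.086
side tin0 0.8 [418.6, 291.0, 29.0, 51.0] [ 0.546 -0.448  0.064] 0.086
side tin0 0.78 [459.9, 296.0, 35.0, 43.7] [ 0.614 -0.499  0.06 ] 0.086
side tin0 0.73 [256.8, 174.8, 13.9, 17.8] [0.574 0.257 0.013] 0.021
side screwdriver 0.74 [186.2, 162.2, 30.8, 12.8] [0.461 0.456 0.017] 0.026
```

```bash
python3 - <<'E'
from h import *
z=np.load("top0.npz")["im"]; y=np.load("side0.npz")["im"]
a=cv2.resize(z[80:280,130:530],(800,400),interpolation=cv2.INTER_CUBIC)
cv2.imwrite("pics/a1.png",a[:,:,::-1])
r=lambda i,w,h:cv2.resize(i,(w,h),interpolation=cv2.INTER_CUBIC)
b=np.vstack([np.hstack([r(z[150:255,175:280],400,400),r(z[85:235,275:425][:150],400,400)]),
  ])
cv2.imwrite("pics/b1.png",b[:,:,::-1])
c=np.hstack([r(y[140:240,190:320],520,400),r(y[150:320,270:420][:170],280,317) if 0 else r(y[150:310,270:380],275,400)])
cv2.imwrite("pics/c1.png",c[:,:,::-1])
E
```

```text
(no output)
```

View pics/a1.png

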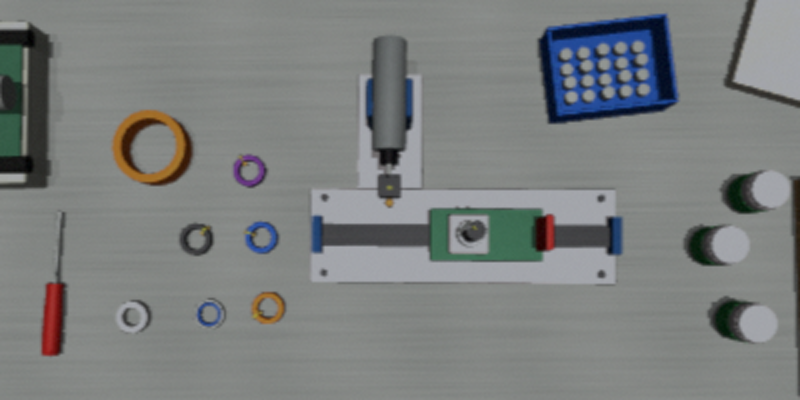

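View pics/b1.png

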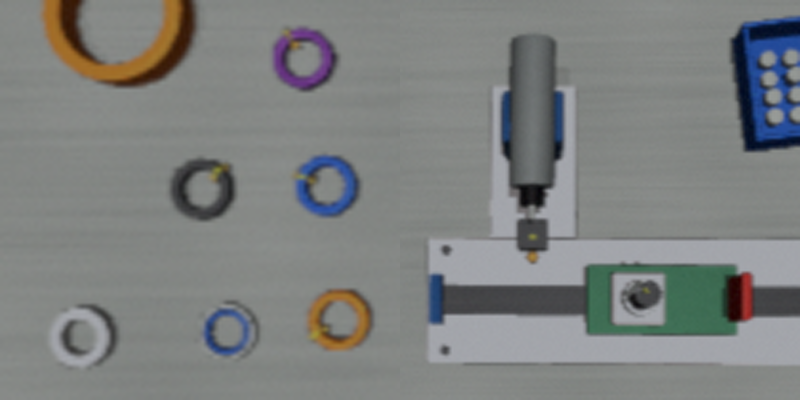

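View pics/c1.png

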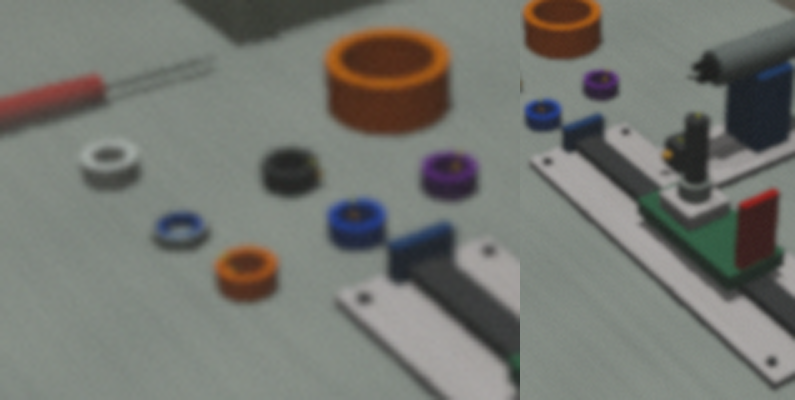

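The top view shows +y to the left and +x up. Collar candidates in the a1 crop are the dark one (198,238), blue (262,237), purple (249,170), orange (267,308), the white spacer (132,317) and the bearing (210,313). I pick the dark one: its brass screw and yellow mark are at upper right (205,229), and the b1 crop confirms it. An odd dark block with a brass nose sits at the bit tip (388,186), so I'll measure that too.

```bash
cat >> h.py <<'E'
def circ(P,r):
    from scipy.optimize import least_squares
    f=lambda c:np.hypot(P[:,0]-c[0],P[:,1]-c[1])-r
    return least_squares(f,P[:,:2].mean(0),loss='soft_l1',f_scale=.001).x
E
python3 - <<'E'
from h import *
for c in("top","side"):
    D=np.load(f"{c}0.npz");im=D["im"].astype(int);d=D["d"];W=pts(c,d);r,g,b=im[...,0],im[...,1],im[...,2]
    ok=d>0;x,y,z=W[...,0],W[...,1],W[...,2]
    print(c,"bench z",np.median(z[ok&(z<.01)&(x>.4)&(x<.8)]))
    reg=ok&(x>.45)&(x<.9)&(y>-.4)&(y<.12)
    bl=reg&(b>r+30)&(z>.03)&(z<.05)&(x<.64)
    for s in(1,-1):
        m=bl&((y+.15)*s>0);print(" block",s,m.sum(),W[m].mean(0).round(4),W[m].min(0).round(3),W[m].max(0).round(3))
    m=reg&(z>.007)&(z<.018)&(x<.66);
    if m.sum()>50: print(" plate",cv2.minAreaRect((W[m][:,:2]*1000).astype(np.float32)))
    m=reg&(r>g+40)&(r>b+40)&(z>.05);print(" red",m.sum(),W[m].mean(0).round(4),W[m].min(0).round(3),W[m].max(0).round(3))
    rt=m&(z>.112)
    if rt.sum()>3: print("  redtop",rt.sum(),W[rt].mean(0).round(4))
    m=reg&(z>.148)&(z<.165)&(x<.62);print(" shafttop",m.sum(),W[m].mean(0).round(4),W[m].min(0).round(3),W[m].max(0).round(3),circ(W[m],.008))
    m=reg&(z>.09)&(z<.162)&(x<.62);print(" shaft all",m.sum(),W[m].min(0).round(3),W[m].max(0).round(3))
    m=reg&(z>.1)&(x>.61)
    for lo in np.arange(.61,.72,.01):
        k=m&(x>=lo)&(x<lo+.01)
        if k.sum(): print("  spx",lo.round(2),k.sum(),W[k].mean(0).round(4),np.ptp(y[k]).round(3),z[k].max().round(3),im[k].mean(0).round())
    m=reg&(z>.12)&(x>.72)
    if m.sum(): print(" spindle",W[m].mean(0).round(4),W[m].min(0).round(3),W[m].max(0).round(3))
    m=reg&(g>r+15)&(z>.035)&(z<.055);print(" carrier top",cv2.minAreaRect((W[m][:,:2]*1000).astype(np.float32)))
    cm=ok&(np.hypot(x-.575,y-.262)<.035)&(z>.009); P=W[cm]
    top=P[P[:,2]>.015]; print(" collar",len(top),top.mean(0).round(4),top.min(0).round(3),top.max(0).round(3))
    ye=cm&(r>b+25);print(" yellow",ye.sum(),W[ye].round(3).tolist(),[list(q) for q in np.argwhere(ye)])
E
```

```text
top bench z -0.0003582427602927466
 block 1 90 [0.5804 0.0935 0.0417] [0.557 0.088 0.037] [0.603 0.099 0.047]
 block -1 91 [ 0.5749 -0.3067  0.0409] [ 0.551 -0.313  0.035] [ 0.6   -0.302  0.046]
 plate ((578.7842407226562, -104.28440856933594), (162.57530212402344, 419.3828125), 0.07000192254781723)
 red 85 [ 0.5758 -0.2022  0.1171] [ 0.555 -0.207  0.103] [ 0.598 -0.198  0.123]
  redtop 70 [ 0.5758 -0.2028  0.1194]
 shafttop 73 [ 0.5766 -0.1093  0.1561] [ 0.567 -0.119  0.149] [ 0.589 -0.097  0.16 ] [ 0.57671581 -0.10947772]
 shaft all 198 [ 0.555 -0.209  0.091] [ 0.598 -0.097  0.16 ]
  spx 0.64 2 [ 0.6488 -0.0059  0.1242] 0.003 0.126 [78. 78. 80.]
  spx 0.65 8 [ 0.6546 -0.0059  0.1277] 0.003 0.129 [127. 129. 128.]
  spx 0.66 45 [ 0.665  -0.0063  0.1324] 0.022 0.14 [41. 41. 43.]
  spx 0.67 54 [ 0.6762 -0.0064  0.1339] 0.037 0.143 [38. 38. 40.]
  spx 0.68 68 [ 0.6848 -0.0053  0.1402] 0.04 0.148 [91. 94. 95.]
  spx 0.69 70 [ 0.6948 -0.0061  0.1418] 0.04 0.147 [94. 97. 98.]
  spx 0.7 61 [ 0.7049 -0.0063  0.1413] 0.037 0.147 [91. 95. 95.]
  spx 0.71 68 [ 0.7149 -0.0068  0.1419] 0.037 0.14
[... 1655 characters left out ...]
005 0.128 [88. 93. 88.]
  spx 0.66 52 [ 0.6642 -0.0074  0.1269] 0.028 0.138 [46. 48. 45.]
  spx 0.67 48 [ 0.6766 -0.0139  0.1282] 0.037 0.143 [45. 48. 46.]
  spx 0.68 77 [ 0.6836 -0.0125  0.1308] 0.041 0.146 [64. 68. 66.]
  spx 0.69 49 [ 0.6943 -0.017   0.1342] 0.044 0.146 [74. 79. 76.]
  spx 0.7 52 [ 0.7044 -0.0179  0.1345] 0.034 0.145 [74. 79. 77.]
  spx 0.71 52 [ 0.7148 -0.0188  0.1348] 0.03 0.148 [75. 80. 78.]
 spindle [ 0.7686 -0.0182  0.137 ] [ 0.72  -0.031  0.12 ] [0.82  0.01  0.148]
 carrier top ((690.754150390625, -138.47683715820312), (309.92620849609375, 496.3646240234375), 4.313354969024658)
 collar 64 [0.5749 0.2621 0.0183] [0.553 0.238 0.015] [0.597 0.284 0.022]
 yellow 0 [] []
```

```bash
cat > ang.py <<'E'
from h import *
def yel(im): im=cv2.GaussianBlur(im.astype(np.float32),(0,0),.6); return np.minimum(im[...,0],im[...,1]*1.15)-im[...,2]
def samp(Y,uv): return cv2.remap(Y,uv[:,0].astype(np.float32).reshape(1,-1),uv[:,1].astype(np.float32).reshape(1,-1),cv2.INTER_LINEAR)[0]
def score(cam,im,c,rz,lo,hi,n=181):
    Y=yel(im);A=np.linspace(lo,hi,n);S=[]
    for a in A:
        P=[[c[0]+r*np.cos(a),c[1]+r*np.sin(a),z] for r,z in rz]
        S.append(samp(Y,proj(cam,P)).mean())
    S=np.array(S);w=np.clip(S-np.percentile(S,60),0,None)**2
    return A[S.argmax()],(A*w).sum()/w.sum(),S.max(),np.median(S)
E
python3 - <<'E'
from ang import *
for c in("top","side"):
    D=np.load(f"{c}0.npz");im=D["im"];d=D["d"];W=pts(c,d);x,y,z=W[...,0],W[...,1],W[...,2]
    # dark collar silhouettes: top ring pixels
    k=(d>0)&(np.hypot(x-.575,y-.262)<.035)&(z>.014)
    from scipy.optimize import least_squares
    P=W[k]; f=lambda q:np.maximum(0,np.abs(np.hypot(P[:,0]-q[0],P[:,1]-q[1])-.01825)-.00375)
    cc=least_squares(f,[.575,.2625]).x; print(c,"collar c",cc.round(4),k.sum())
    rz=[(r,.02) for r in np.linspace(.015,.022,5)]+[(r,.010) for r in(.023,.025)]
    for dx in(-.002,0,.002):
      print("  collar ang",np.round(score(c,im,[.5753+dx,.263],rz,-2,.6),2),np.round(score(c,im,[.5753,.263+dx],rz,-2,.6),2))
    print("  flat mark",np.round(score(c,im,[.5765,-.109],[(r,.157) for r in np.linspace(.002,.007,5)],-.3,2.2),2))
    # dark block near bit
    k=(d>0)&(x>.6)&(x<.665)&(abs(y+.005)<.04)&(z>.02)
    for lo in np.arange(.6,.665,.006):
        q=k&(x>=lo)&(x<lo+.006)
        if q.sum(): print("  blk",lo.round(3),q.sum(),W[q].min(0).round(3),W[q].max(0).round(3),im[q].mean(0).round())
z=np.load("top0.npz")["im"];y=np.load("side0.npz")["im"];r=lambda i,w,h:cv2.resize(i,(w,h),interpolation=cv2.INTER_CUBIC)
a=np.hstack([r(z[185:215,215:245],400,400),r(z[180:210,350:380],400,400)])
cv2.imwrite("pics/d1.png",a[:,:,::-1])
E
```

```text
top collar c [0.5758 0.2635] 117
  collar ang [-0.64 -0.64 40.87 -0.85] [-0.66 -0.64 33.42 -0.72]
  collar ang [-0.71 -0.72 37.66 -0.85] [-0.71 -0.72 37.66 -0.85]
  collar ang [-0.8  -0.8  33.23 -0.85] [-0.79 -0.79 40.78 -0.88]
  flat mark [ 0.69  0.63 23.35 11.08]
  blk 0.612 2 [ 0.616 -0.006  0.034] [ 0.616 -0.004  0.037] [118. 110. 102.]
  blk 0.618 9 [ 0.619 -0.009  0.034] [ 0.624 -0.001  0.041] [145. 122.  84.]
  blk 0.624 13 [ 0.624 -0.017  0.035] [0.63  0.004 0.04 ] [81. 71. 57.]
  blk 0.63 26 [ 0.63  -0.02   0.025] [0.635 0.01  0.054] [74. 74. 76.]
  blk 0.636 25 [ 0.636 -0.02   0.044] [0.642 0.01  0.053] [78. 79. 75.]
  blk 0.642 32 [ 0.642 -0.02   0.045] [0.648 0.007 0.051] [80. 80. 76.]
  blk 0.648 28 [ 0.649 -0.02   0.045] [0.653 0.007 0.129] [82. 83. 84.]
  blk 0.654 24 [ 0.655 -0.02   0.045] [0.659 0.007 0.129] [84. 85. 87.]
  blk 0.66 24 [ 0.661 -0.017  0.117] [0.665 0.005 0.138] [49. 50. 51.]
side collar c [0.5756 0.2626] 68
  collar ang [-0.61 -0.65 12.06  4.36] [-0.92 -0.8   9.51  4.62]
  collar ang [-0.7  -0.78 10.88  3.97] [-0.7  -0.78 10.88  3.97]
  collar ang [-1.05 -0.96  9.89  3.36] [-0.77 -0.8  12.13  3.52]
  flat mark [ 0.77  0.81 21.02 14.23]
  blk 0.612 2 [ 0.616 -0.006  0.035] [ 0.618 -0.004  0.036] [122. 106.  80.]
  blk 0.618 11 [ 0.618 -0.011  0.031] [ 0.623 -0.002  0.041] [101.  83.  51.]
  blk 0.624 20 [ 0.625 -0.02   0.023] [0.63  0.008 0.05 ] [59. 56. 48.]
  blk 0.63 48 [ 0.63  -0.022  0.021] [0.636 0.01  0.051] [48. 48. 45.]
  blk 0.636 13 [ 0.636 -0.016  0.025] [0.641 0.012 0.049] [62. 64. 57.]
  blk 0.642 8 [ 0.643 -0.005  0.044] [0.647 0.012 0.127] [78. 82. 69.]
  blk 0.648 9 [ 0.649 -0.01   0.044] [0.654 0.01  0.128] [81. 85. 80.]
  blk 0.654 3 [ 0.655 -0.008  0.127] [ 0.659 -0.004  0.128] [86. 92. 87.]
  blk 0.66 34 [ 0.661 -0.017  0.115] [0.665 0.007 0.138] [49. 51. 48.]
```

View pics/d1.png

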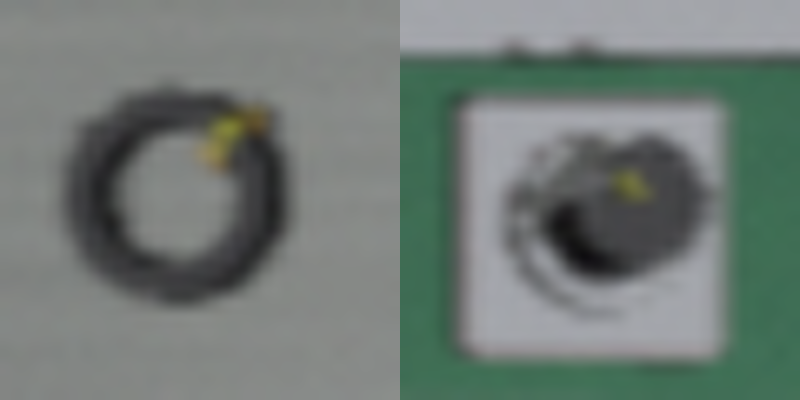

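The d1 crop shows the dark collar with its screw at about (240,130), giving a world yaw of about -0.70. The shaft mark points up and left, about 0.7–0.9 rad. The odd block is only a low (<54 mm) detent housing. The measured fixture pose is origin (0.5785, -0.004), yaw -0.015, with the shaft axis near y = -0.108, so about 104 mm of travel. First I'll pinch the push plate.

```bash
cat >> h.py <<'E'
def go(*targets):
    s=arm.sense();yaw=s["tcp_rot"][2];p=s["eef_pos"]
    X=np.array([np.cos(yaw),np.sin(yaw)]);Y=np.array([np.sin(yaw),-np.cos(yaw)])
    print("at",s["clock"],p.round(4),s["tcp_rot"].round(4),"F",s["ft_force"].round(1),"M",s["wrist_torque"].round(2),"w",round(s["width"],4),"q7",s["qpos"][6].round(2))
    for t in targets:
        d=np.array(t[:2])-p[:2]; dy=(t[3]-yaw+np.pi)%(2*np.pi)-np.pi
        print("  x %.4f y %.4f z %.4f turn %.3f"%(d@X,d@Y,p[2]-t[2],-dy))
E
python3 -c "
from h import *
go((.45,.3,.22,2.95),(.575,-.203,.20,3.127))"
```

```text
at 1.2 [0.2123 0.6144 0.204 ] [ 3.1416 -0.      2.8088] F [ 0.7  0.1 -0.3] M [ 0.02  0.02 -0.01] w 0.0855 q7 -0.02
  x -0.3273 y -0.2195 z -0.0160 turn -0.141
  x -0.6098 y -0.6540 z 0.0040 turn -0.318
```

Request:
step_arm(
  commands=[
    {"x": -0.327, "y": -0.22, "z": -0.016, "turn": -0.14, "claw": 0},
    {"x": -0.327, "y": -0.22, "z": -0.016, "turn": -0.14},
    {"x": -0.327, "y": -0.22, "z": -0.016, "turn": -0.14},
    {"x": -0.327, "y": -0.22, "z": -0.016, "turn": -0.14},
    {"x": -0.327, "y": -0.22, "z": -0.016, "turn": -0.14},
  ],
)

```text
validation failed for argument at $.co...
```

```bash
python3 -c "
from h import *
go((.45,.3,.22,2.95),(.575,-.203,.20,3.127))"
```

```text
at 1.2 [0.2123 0.6144 0.204 ] [ 3.1416 -0.      2.8088] F [ 0.7  0.1 -0.3] M [ 0.02  0.02 -0.01] w 0.0855 q7 -0.02
  x -0.3273 y -0.2195 z -0.0160 turn -0.141
  x -0.6098 y -0.6540 z 0.0040 turn -0.318
```

Request:
step_arm(
  commands=[
    {"x": -0.327, "y": -0.22, "z": -0.016, "turn": -0.14, "claw": 0},
    {"x": -0.327, "y": -0.22, "z": -0.016, "turn": -0.14, "claw": 0},
    {"x": -0.327, "y": -0.22, "z": -0.016, "turn": -0.14, "claw": 0},
    {"x": -0.327, "y": -0.22, "z": -0.016, "turn": -0.14, "claw": 0},
    {"x": -0.327, "y": -0.22, "z": -0.016, "turn": -0.14, "claw": 0},
  ],
)

```text
clock: 1.82
eef_pos: [0.4015, 0.3635, 0.2171]
tcp_rot: [3.141, 0.001, 2.949]
ft_force: [0.6, -0.1, 0.4]
width: 0.0855
```

```bash
python3 -c "
from h import *
go((.45,.3,.22,2.95),(.575,-.203,.20,3.127))"
```

```text
at 1.825 [0.4015 0.3635 0.2171] [3.1408e+00 6.0000e-04 2.9489e+00] F [ 0.6 -0.1  0.4] M [-0.06 -0.11 -0.02] w 0.0855 q7 0.59
  x -0.0598 y -0.0530 z -0.0029 turn -0.001
  x -0.2788 y -0.5227 z 0.0171 turn -0.178
```

Request:
step_arm(
  commands=[
    {"x": -0.279, "y": -0.523, "z": 0.017, "turn": -0.178, "claw": 0},
    {"x": -0.279, "y": -0.523, "z": 0.017, "turn": -0.178, "claw": 0},
    {"x": -0.279, "y": -0.523, "z": 0.017, "turn": -0.178, "claw": 0},
    {"x": -0.279, "y": -0.523, "z": 0.017, "turn": -0.178, "claw": 0},
    {"x": -0.279, "y": -0.523, "z": 0.017, "turn": -0.178, "claw": 0},
  ],
)

```text
clock: 2.45
eef_pos: [0.4924, 0.0644, 0.208]
tcp_rot: [3.141, 0.001, 3.127]
ft_force: [1.7, 0.8, -0.2]
width: 0.0853
```

```bash
python3 -c "
from h import *
go((.575,-.203,.20,3.127),(.575,-.203,.085,3.127))"
```

```text
at 2.45 [0.4924 0.0644 0.208 ] [3.1413e+00 1.1000e-03 3.1270e+00] F [ 1.7  0.8 -0.2] M [ 0.03 -0.06 -0.02] w 0.0853 q7 1.37
  x -0.0865 y -0.2662 z 0.0080 turn -0.000
  x -0.0865 y -0.2662 z 0.1230 turn -0.000
```

Request:
step_arm(
  commands=[
    {"x": -0.086, "y": -0.266, "z": 0.008, "turn": 0, "claw": 0},
    {"x": -0.086, "y": -0.266, "z": 0.008, "turn": 0, "claw": 0},
    {"x": -0.086, "y": -0.266, "z": 0.008, "turn": 0, "claw": 0},
    {"x": -0.086, "y": -0.266, "z": 0.008, "turn": 0, "claw": 0},
    {"x": -0.086, "y": -0.266, "z": 0.008, "turn": 0, "claw": 0},
  ],
)

```text
clock: 3.08
eef_pos: [0.5738, -0.206, 0.1996]
tcp_rot: [-3.139, 0.0, 3.122]
ft_force: [-0.0, -0.4, 0.2]
width: 0.0852
```

Request:
step_arm(
  commands=[
    {"x": 0, "y": 0, "z": 0.04, "turn": 0, "claw": 0},
    {"x": 0, "y": 0, "z": 0.08, "turn": 0, "claw": 0},
    {"x": 0, "y": 0, "z": 0.115, "turn": 0, "claw": 0},
    {"x": 0, "y": 0, "z": 0.115, "turn": 0, "claw": 0},
  ],
)

```text
clock: 3.58
eef_pos: [0.5715, -0.2002, 0.0823]
tcp_rot: [3.14, -0.006, 3.127]
ft_force: [0.3, -0.6, 0.5]
width: 0.0851
```

```bash
python3 -c "
from h import *
go((.575,-.203,.085,3.127))"
```

```text
at 3.575 [ 0.5715 -0.2002  0.0823] [ 3.1399 -0.0056  3.1268] F [ 0.3 -0.6  0.5] M [-0.01 -0.05  0.  ] w 0.0851 q7 1.86
  x -0.0035 y -0.0027 z -0.0027 turn -0.000
```

Position matches. Close on the plate.

Request:
step_arm(
  commands=[
    {"x": -0.002, "y": -0.0025, "z": 0, "turn": 0, "claw": 255},
    {"x": -0.002, "y": -0.0025, "z": 0, "turn": 0, "claw": 255},
    {"x": -0.002, "y": -0.0025, "z": 0, "turn": 0, "claw": 255},
    {"x": -0.002, "y": -0.0025, "z": 0, "turn": 0, "claw": 255},
    {"x": -0.002, "y": -0.0025, "z": 0, "turn": 0, "claw": 255},
  ],
  squeeze=30,
)

```text
clock: 4.2
eef_pos: [0.5761, -0.2035, 0.0855]
tcp_rot: [-3.141, 0.001, 3.127]
ft_force: [-0.3, 0.8, 4.7]
width: 0.0088
```

Request:
step_arm(
  commands=[
    {"x": -0.002, "y": 0, "z": 0, "turn": 0, "claw": 255},
    {"x": -0.002, "y": 0, "z": 0, "turn": 0, "claw": 255},
  ],
)

```text
clock: 4.45
eef_pos: [0.576, -0.2036, 0.0854]
tcp_rot: [3.141, -0.003, 3.126]
ft_force: [-5.6, 0.8, 10.1]
width: 0.0088
```

```bash
python3 -c "
from h import *
go((.575,-.203,.085,3.127))"
```

```text
at 4.45 [ 0.576  -0.2036  0.0854] [ 3.1413e+00 -3.1000e-03  3.1264e+00] F [-5.6  0.8 10.1] M [ 0.2   1.08 -0.03] w 0.0088 q7 1.86
  x 0.0010 y 0.0005 z 0.0004 turn -0.001
```

Request:
step_arm(
  commands=[
    {"x": 0.002, "y": 0.015, "z": 0.001, "turn": 0, "claw": 255},
    {"x": 0.002, "y": 0.03, "z": 0.001, "turn": 0, "claw": 255},
    {"x": 0.002, "y": 0.05, "z": 0.001, "turn": 0, "claw": 255},
    {"x": 0.002, "y": 0.07, "z": 0.001, "turn": 0, "claw": 255},
    {"x": 0.002, "y": 0.085, "z": 0.001, "turn": 0, "claw": 255},
  ],
)

```text
clock: 5.08
eef_pos: [0.5774, -0.1187, 0.0854]
tcp_rot: [-3.141, 0.001, 3.127]
ft_force: [-2.0, -0.6, 12.1]
width: 0.0089
```

```bash
python3 -c "
from h import *
go((.577,-.099,.085,3.127))"
```

```text
at 5.075 [ 0.5774 -0.1187  0.0854] [-3.1405e+00  1.4000e-03  3.1267e+00] F [-2.  -0.6 12.1] M [-0.32  0.63 -0.02] w 0.0089 q7 1.74
  x 0.0007 y 0.0196 z 0.0004 turn -0.000
```

Request:
step_arm(
  commands=[
    {"x": 0, "y": 0.004, "z": 0, "turn": 0, "claw": 255},
    {"x": 0, "y": 0.008, "z": 0, "turn": 0, "claw": 255},
    {"x": 0, "y": 0.012, "z": 0, "turn": 0, "claw": 255},
    {"x": 0, "y": 0.015, "z": 0, "turn": 0, "claw": 255},
    {"x": 0, "y": 0.015, "z": 0, "turn": 0, "claw": 255},
  ],
)

```text
clock: 5.7
eef_pos: [0.5775, -0.1105, 0.0854]
tcp_rot: [-3.134, 0.002, 3.123]
ft_force: [-2.5, -10.8, 9.9]
width: 0.009
```

Request:
step_arm(
  commands=[
    {"x": 0, "y": 0.001, "z": 0, "turn": 0, "claw": 255},
    {"x": 0, "y": 0.002, "z": 0, "turn": 0, "claw": 255},
    {"x": 0, "y": 0.003, "z": 0, "turn": 0, "claw": 255},
    {"x": 0, "y": 0.003, "z": 0, "turn": 0, "claw": 255},
  ],
)

```text
clock: 6.2
eef_pos: [0.5776, -0.1079, 0.0854]
tcp_rot: [-3.134, 0.002, 3.123]
ft_force: [-2.4, -10.4, 10.3]
width: 0.0088
```

Request:
step_arm(
  commands=[
    {"x": 0, "y": 0.001, "z": 0, "turn": 0, "claw": 255},
    {"x": 0, "y": 0.0015, "z": 0, "turn": 0, "claw": 255},
    {"x": 0, "y": 0.0015, "z": 0, "turn": 0, "claw": 255},
  ],
)

```text
clock: 6.58
eef_pos: [0.5776, -0.1022, 0.0854]
tcp_rot: [-3.138, 0.002, 3.125]
ft_force: [-1.9, -3.3, 11.5]
width: 0.0087
```

Request:
step_arm(
  commands=[
    {"x": 0, "y": 0.001, "z": 0, "turn": 0, "claw": 255},
    {"x": 0, "y": 0.001, "z": 0, "turn": 0, "claw": 255},
  ],
)

```text
clock: 6.82
eef_pos: [0.5777, -0.0995, 0.0854]
tcp_rot: [-3.14, 0.001, 3.126]
ft_force: [-3.2, -1.8, 12.2]
width: 0.0089
```

Request:
step_arm(
  commands=[
    {"x": 0, "y": 0.0005, "z": 0, "turn": 0, "claw": 255},
    {"x": 0, "y": 0.0005, "z": 0, "turn": 0, "claw": 255},
  ],
)

```text
clock: 7.08
eef_pos: [0.5777, -0.0983, 0.0854]
tcp_rot: [-3.141, 0.001, 3.126]
ft_force: [-2.7, -1.1, 13.3]
width: 0.0084
```

Request:
step_arm(
  commands=[
    {"x": 0, "y": 0.0015, "z": 0, "turn": 0, "claw": 255},
    {"x": 0, "y": 0.0015, "z": 0, "turn": 0, "claw": 255},
  ],
)

```text
clock: 7.32
eef_pos: [0.5778, -0.0971, 0.0854]
tcp_rot: [-3.14, 0.001, 3.126]
ft_force: [-2.8, -0.6, 12.6]
width: 0.0086
```

Request:
step_arm(
  commands=[
    {"x": 0, "y": 0.001, "z": 0, "turn": 0, "claw": 255},
    {"x": 0, "y": 0.001, "z": 0, "turn": 0, "claw": 255},
  ],
)

```text
clock: 7.58
eef_pos: [0.5777, -0.097, 0.0854]
tcp_rot: [-3.139, 0.002, 3.126]
ft_force: [-2.5, -3.2, 11.8]
width: 0.0086
```

Request:
step_arm(
  commands=[
    {"x": 0, "y": -0.0018, "z": 0, "turn": 0, "claw": 255},
    {"x": 0, "y": -0.0018, "z": 0, "turn": 0, "claw": 120},
    {"x": 0, "y": -0.0018, "z": 0, "turn": 0, "claw": 0},
    {"x": 0, "y": -0.0018, "z": 0, "turn": 0, "claw": 0},
  ],
)

```text
clock: 8.07
eef_pos: [0.5771, -0.0967, 0.0833]
tcp_rot: [3.141, -0.001, 3.127]
ft_force: [-0.4, 0.2, 0.1]
width: 0.063
```

Request:
step_arm(
  commands=[
    {"x": 0, "y": 0, "z": -0.05, "turn": 0, "claw": 0},
    {"x": 0, "y": 0, "z": -0.12, "turn": 0, "claw": 0},
    {"x": 0.06, "y": -0.08, "z": -0.12, "turn": 0, "claw": 0},
    {"x": 0.06, "y": -0.14, "z": -0.12, "turn": 0, "claw": 0},
    {"x": 0.06, "y": -0.14, "z": -0.12, "turn": 0, "claw": 0},
  ],
)

```text
clock: 8.7
eef_pos: [0.5134, -0.24, 0.2041]
tcp_rot: [-3.139, -0.0, 3.122]
ft_force: [0.2, 0.6, -0.3]
width: 0.0855
```

```bash
python3 - <<'E'
from ang import *
r_=lambda i,w,h:cv2.resize(i,(w,h),interpolation=cv2.INTER_CUBIC)
go()
for c in("top","side"):
    im,d=read_camera(c);np.savez(f"{c}1.npz",im=im,d=d);I=im.astype(int);r,g,b=I[...,0],I[...,1],I[...,2]
    W=pts(c,d);x,y,z=W[...,0],W[...,1],W[...,2]
    reg=(d>0)&(x>.53)&(x<.62)&(y>-.15)&(y<.05)
    m=reg&(r>g+40)&(r>b+40)&(z>.112)&(z<.13);print(c," redtop",m.sum(),W[m].mean(0).round(4))
    m=reg&(z>.148)&(z<.165);P=W[m];print(" shafttop",m.sum(),P.mean(0).round(4),P.min(0).round(4),P.max(0).round(4))
    for C in([.5785,-.004],[.5785,-.002],[.577,-.003]):
        print("  mark",np.round(score(c,im,C,[(q,.157) for q in np.linspace(.002,.008,6)],-.3,2.2),2))
    u,v=proj(c,[[.5785,-.003,.157]])[0].astype(int)
    save(f"pics/e_{c}.png",r_(im[v-16:v+24,u-20:u+20],400,400))
save("pics/e1.png",np.hstack([cv2.imread(f"pics/e_{c}.png")[:,:,::-1] for c in("top","side")]))
E
```

```text
at 8.7 [ 0.5134 -0.24    0.2041] [-3.1394e+00 -3.0000e-04  3.1223e+00] F [ 0.2  0.6 -0.3] M [-0.01 -0.03  0.01] w 0.0855 q7 1.97
top  redtop 70 [ 0.5773 -0.0993  0.1193]
 shafttop 71 [ 0.5779 -0.0049  0.1558] [ 0.5679 -0.0139  0.1504] [0.5898 0.0054 0.1593]
  mark [ 0.76  0.72 29.59 14.99]
  mark [2.000e-02 2.400e-01 2.646e+01 1.664e+01]
  mark [ 0.35  0.37 29.27 12.97]
side  redtop 58 [ 0.5748 -0.1     0.1183]
 shafttop 54 [ 0.5765 -0.0075  0.1539] [ 0.5668 -0.0182  0.1481] [0.5888 0.0064 0.158 ]
  mark [ 0.78  0.9  19.2  13.5 ]
  mark [ 0.59  0.64 17.58 13.39]
  mark [ 0.52  0.54 19.21 13.9 ]
```

View pics/e1.png

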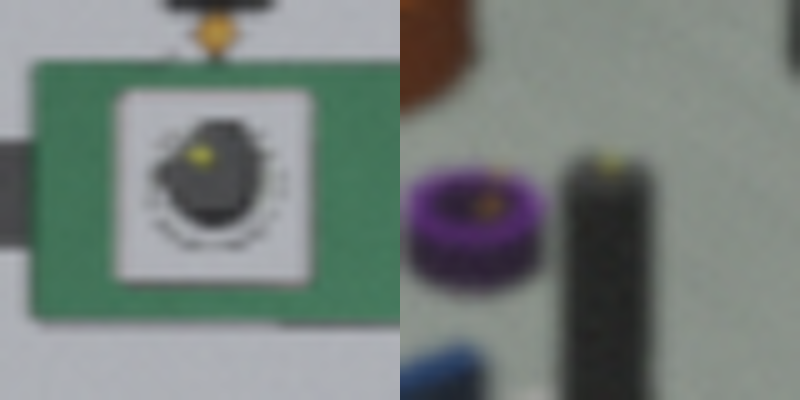

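The plate is at y ≈ -0.099, where the station should put it. In e1 the flat (mark at (200,155)) faces up and left, about 0.73 rad. Next I'll grip the shaft's D end with the jaws along that direction.

```bash
python3 -c "
from h import *
go((.5785,-.0045,.2,2.30),(.5785,-.0045,.11,2.30))"
```

```text
at 8.8 [ 0.5132 -0.2411  0.2038] [-3.1387e+00 -7.0000e-04  3.1193e+00] F [-0.1 -0.3 -0.6] M [-0.   -0.02  0.05] w 0.0853 q7 1.97
  x -0.0600 y 0.2380 z 0.0038 turn 0.819
  x -0.0600 y 0.2380 z 0.0938 turn 0.819
```

Request:
step_arm(
  commands=[
    {"x": -0.06, "y": 0.238, "z": 0.004, "turn": 0.82, "claw": 0},
    {"x": -0.06, "y": 0.238, "z": 0.004, "turn": 0.82, "claw": 0},
    {"x": -0.06, "y": 0.238, "z": 0.004, "turn": 0.82, "claw": 0},
    {"x": -0.06, "y": 0.238, "z": 0.004, "turn": 0.82, "claw": 0},
    {"x": -0.06, "y": 0.238, "z": 0.004, "turn": 0.82, "claw": 0},
  ],
)

```text
clock: 9.43
eef_pos: [0.5794, 0.0108, 0.1987]
tcp_rot: [3.139, -0.004, 2.316]
ft_force: [-0.5, -1.1, -0.7]
width: 0.0852
```

Request:
step_arm(
  commands=[
    {"x": 0, "y": 0, "z": 0, "turn": 0, "claw": 0},
  ],
)

```text
clock: 9.55
eef_pos: [0.5785, 0.0032, 0.1992]
tcp_rot: [-3.141, -0.001, 2.311]
ft_force: [-0.3, -1.0, 0.4]
width: 0.0855
```

```bash
python3 -c "
from h import *
go((.5785,-.0045,.2,2.30),(.5785,-.0045,.11,2.30))"
```

```text
at 9.55 [0.5785 0.0032 0.1992] [-3.1408e+00 -7.0000e-04  2.3107e+00] F [-0.3 -1.   0.4] M [ 0.    0.01 -0.02] w 0.0855 q7 0.86
  x -0.0057 y -0.0052 z -0.0008 turn 0.011
  x -0.0057 y -0.0052 z 0.0892 turn 0.011
```

Request:
step_arm(
  commands=[
    {"x": 0, "y": 0, "z": 0, "turn": 0, "claw": 0},
    {"x": 0, "y": 0, "z": 0, "turn": 0, "claw": 0},
  ],
)

```text
clock: 9.8
eef_pos: [0.5786, 0.0002, 0.1998]
tcp_rot: [-3.142, -0.0, 2.306]
ft_force: [0.3, -0.4, 0.2]
width: 0.0854
```

```bash
python3 -c "
from h import *
go((.5785,-.0045,.2,2.30),(.5785,-.0045,.11,2.30))"
```

```text
at 9.8 [5.786e-01 2.000e-04 1.998e-01] [-3.1416 -0.      2.3056] F [ 0.3 -0.4  0.2] M [0.01 0.03 0.04] w 0.0854 q7 0.86
  x -0.0034 y -0.0032 z -0.0002 turn 0.006
  x -0.0034 y -0.0032 z 0.0898 turn 0.006
```

Request:
step_arm(
  commands=[
    {"x": -0.0015, "y": -0.0015, "z": 0.04, "turn": 0.006, "claw": 0},
    {"x": -0.0015, "y": -0.0015, "z": 0.09, "turn": 0.006, "claw": 0},
    {"x": -0.0015, "y": -0.0015, "z": 0.09, "turn": 0.006, "claw": 0},
    {"x": -0.0015, "y": -0.0015, "z": 0.09, "turn": 0.006, "claw": 0},
  ],
)

```text
clock: 10.3
eef_pos: [0.5798, -0.0016, 0.1111]
tcp_rot: [3.14, 0.001, 2.3]
ft_force: [-0.1, -0.1, -0.5]
width: 0.0853
```

```bash
python3 -c "
from h import *
go((.5785,-.0045,.11,2.30))"
```

```text
at 10.3 [ 0.5798 -0.0016  0.1111] [3.1401e+00 1.4000e-03 2.2999e+00] F [-0.1 -0.1 -0.5] M [-0.01 -0.02 -0.01] w 0.0853 q7 0.89
  x -0.0013 y -0.0029 z 0.0011 turn -0.000
```

Request:
step_arm(
  commands=[
    {"x": -0.0015, "y": -0.0045, "z": 0.001, "turn": 0, "claw": 100},
    {"x": -0.0015, "y": -0.0045, "z": 0.001, "turn": 0, "claw": 140},
    {"x": -0.0015, "y": -0.0045, "z": 0.001, "turn": 0, "claw": 255},
    {"x": -0.0015, "y": -0.0045, "z": 0.001, "turn": 0, "claw": 255},
  ],
  squeeze=20,
)

```text
clock: 10.8
eef_pos: [0.5776, -0.0039, 0.1095]
tcp_rot: [3.139, 0.001, 2.301]
ft_force: [2.1, 1.6, 2.9]
width: 0.0193
```

```bash
python3 -c "
from h import *
go((.5785,-.0045,.11,2.30))"
```

```text
at 10.8 [ 0.5776 -0.0039  0.1095] [3.1387e+00 8.0000e-04 2.3012e+00] F [2.1 1.6 2.9] M [ 0.29 -0.42 -0.07] w 0.0193 q7 0.9
  x -0.0010 y 0.0003 z -0.0005 turn 0.001
```

Request:
step_arm(
  commands=[
    {"x": 0.0003, "y": 0.001, "z": 0, "turn": 0.15, "claw": 255},
    {"x": 0.0006, "y": 0.001, "z": 0, "turn": 0.3, "claw": 255},
    {"x": 0.0008, "y": 0.001, "z": 0, "turn": 0.45, "claw": 255},
    {"x": 0.0011, "y": 0.001, "z": 0, "turn": 0.6, "claw": 255},
    {"x": 0.0013, "y": 0.001, "z": 0, "turn": 0.745, "claw": 255},
  ],
)

```text
clock: 11.42
eef_pos: [0.5768, -0.0027, 0.1095]
tcp_rot: [3.14, -0.001, 1.552]
ft_force: [-0.6, 1.0, 5.0]
width: 0.0188
```

Request:
step_arm(
  commands=[
    {"x": 0, "y": 0, "z": 0, "turn": 0, "claw": 255},
    {"x": 0, "y": 0, "z": 0, "turn": 0, "claw": 255},
    {"x": 0, "y": 0, "z": 0, "turn": 0, "claw": 255},
  ],
)

```text
clock: 11.8
eef_pos: [0.5768, -0.0027, 0.1095]
tcp_rot: [3.14, -0.001, 1.557]
ft_force: [-0.1, 1.2, 5.1]
width: 0.0192
```

```bash
python3 -c "
from h import *
go((.5785,-.0045,.11,1.556))"
```

```text
at 11.8 [ 0.5768 -0.0027  0.1095] [ 3.1403e+00 -9.0000e-04  1.5566e+00] F [-0.1  1.2  5.1] M [ 0.29  0.13 -0.01] w 0.0192 q7 0.34
  x -0.0018 y 0.0017 z -0.0005 turn 0.001
```

Request:
step_arm(
  commands=[
    {"x": 0, "y": 0, "z": 0, "turn": 0, "claw": 150},
    {"x": 0, "y": 0, "z": 0, "turn": 0, "claw": 120},
    {"x": 0, "y": 0, "z": -0.05, "turn": 0, "claw": 120},
    {"x": 0, "y": 0, "z": -0.11, "turn": 0, "claw": 120},
  ],
)

```text
clock: 12.3
eef_pos: [0.575, -0.0035, 0.2187]
tcp_rot: [-3.138, 0.001, 1.555]
ft_force: [0.2, -0.0, -0.2]
width: 0.0454
```

```bash
python3 -c "
from h import *
go((.5757,.263,.2,2.44))"
```

```text
at 12.3 [ 0.575  -0.0035  0.2187] [-3.1380e+00  7.0000e-04  1.5555e+00] F [ 0.2 -0.  -0.2] M [ 0.03 -0.08  0.02] w 0.0454 q7 0.26
  x 0.2665 y -0.0034 z 0.0187 turn -0.885
```

Request:
step_arm(
  commands=[
    {"x": 0.266, "y": -0.003, "z": 0.019, "turn": -0.88, "claw": 40},
    {"x": 0.266, "y": -0.003, "z": 0.019, "turn": -0.88, "claw": 40},
    {"x": 0.266, "y": -0.003, "z": 0.019, "turn": -0.88, "claw": 40},
    {"x": 0.266, "y": -0.003, "z": 0.019, "turn": -0.88, "claw": 40},
    {"x": 0.266, "y": -0.003, "z": 0.019, "turn": -0.88, "claw": 40},
  ],
)

```text
clock: 12.92
eef_pos: [0.5752, 0.2689, 0.1986]
tcp_rot: [3.141, -0.003, 2.448]
ft_force: [-0.4, -0.5, -0.2]
width: 0.072
```

Request:
step_arm(
  commands=[
    {"x": 0, "y": 0, "z": 0.0, "turn": 0, "claw": 40},
    {"x": 0, "y": 0, "z": 0.0, "turn": 0, "claw": 40},
    {"x": 0, "y": 0, "z": 0.0, "turn": 0, "claw": 40},
  ],
)

```text
clock: 13.3
eef_pos: [0.5777, 0.2604, 0.1999]
tcp_rot: [-3.141, 0.001, 2.432]
ft_force: [0.5, -0.3, -0.1]
width: 0.0719
```

```bash
python3 - <<'E'
from ang import *
go((.5757,.263,.15,2.44))
r_=lambda i,w,h:cv2.resize(i,(w,h),interpolation=cv2.INTER_CUBIC)
out=[]
for c in("top","side"):
    im,d=read_camera(c);np.savez(f"{c}2.npz",im=im,d=d);I=im.astype(int);r,g,b=I[...,0],I[...,1],I[...,2]
    W=pts(c,d);x,y,z=W[...,0],W[...,1],W[...,2]
    reg=(d>0)&(x>.53)&(x<.62)&(y>-.15)&(y<.05)
    m=reg&(r>g+40)&(r>b+40)&(z>.112)&(z<.13);print(c," redtop",m.sum(),W[m].mean(0).round(4))
    print("  mark",np.round(score(c,im,[.5788,-.004],[(q,.157) for q in np.linspace(.002,.008,6)],-1,1.5),2))
    u,v=proj(c,[[.5785,-.003,.157]])[0].astype(int); out.append(r_(im[v-16:v+24,u-20:u+20],400,400))
save("pics/f1.png",np.hstack(out))
E
```

```text
at 13.3 [0.5777 0.2604 0.1999] [-3.1410e+00  9.0000e-04  2.4317e+00] F [ 0.5 -0.3 -0.1] M [-0.02  0.    0.03] w 0.0719 q7 0.56
  x 0.0032 y 0.0007 z 0.0499 turn -0.008
top  redtop 69 [ 0.5776 -0.0993  0.1195]
  mark [-0.06  0.09 30.05 16.29]
side  redtop 53 [ 0.5748 -0.1001  0.1184]
  mark [ 0.5   0.47 15.08 12.07]
```

View pics/f1.png

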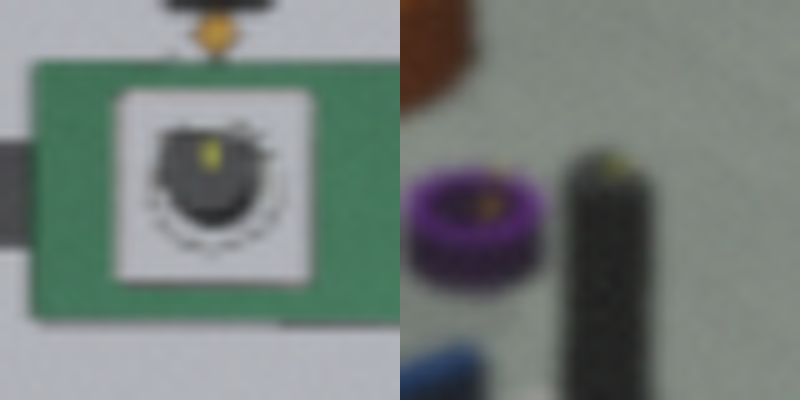

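The f1 crop shows the flat and mark at (210,130–150) facing +x, straight at the bit, and the plate hasn't moved. Descending on the collar.

Request:
step_arm(
  commands=[
    {"x": 0.0025, "y": 0.0005, "z": 0.06, "turn": -0.008, "claw": 40},
    {"x": 0.0025, "y": 0.0005, "z": 0.12, "turn": -0.008, "claw": 40},
    {"x": 0.0025, "y": 0.0005, "z": 0.16, "turn": -0.008, "claw": 40},
    {"x": 0.0025, "y": 0.0005, "z": 0.16, "turn": -0.008, "claw": 40},
    {"x": 0.0025, "y": 0.0005, "z": 0.16, "turn": -0.008, "claw": 40},
  ],
)

```text
clock: 14.02
eef_pos: [0.5771, 0.2647, 0.0414]
tcp_rot: [3.139, 0.001, 2.443]
ft_force: [0.0, -0.3, 0.7]
width: 0.0721
```

```bash
python3 -c "
from h import *
go((.5757,.263,.003,2.44))"
```

```text
at 14.025 [0.5771 0.2647 0.0414] [3.1392e+00 1.4000e-03 2.4430e+00] F [ 0.  -0.3  0.7] M [ 0.02 -0.05 -0.02] w 0.0721 q7 0.62
  x -0.0000 y -0.0022 z 0.0384 turn 0.003
```

Request:
step_arm(
  commands=[
    {"x": 0, "y": -0.002, "z": 0.02, "turn": 0.003, "claw": 40},
    {"x": 0, "y": -0.002, "z": 0.036, "turn": 0.003, "claw": 40},
    {"x": 0, "y": -0.002, "z": 0.038, "turn": 0.003, "claw": 40},
    {"x": 0, "y": -0.002, "z": 0.038, "turn": 0.003, "claw": 40},
  ],
)

```text
clock: 14.52
eef_pos: [0.5749, 0.2634, 0.0024]
tcp_rot: [3.141, 0.0, 2.441]
ft_force: [0.1, -0.0, -0.0]
width: 0.0721
```

```bash
python3 -c "
from h import *
go((.5757,.263,.003,2.44))"
```

```text
at 14.525 [0.5749 0.2634 0.0024] [3.1405e+00 5.0000e-04 2.4408e+00] F [ 0.1 -0.  -0. ] M [-0.03  0.02  0.03] w 0.0721 q7 0.63
  x -0.0008 y 0.0002 z -0.0006 turn 0.001
```

Request:
step_arm(
  commands=[
    {"x": -0.0005, "y": 0, "z": 0, "turn": 0, "claw": 90},
    {"x": -0.0005, "y": 0, "z": 0, "turn": 0, "claw": 110},
    {"x": -0.0005, "y": 0, "z": 0, "turn": 0, "claw": 255},
    {"x": -0.0005, "y": 0, "z": 0, "turn": 0, "claw": 255},
    {"x": -0.0005, "y": 0, "z": 0, "turn": 0, "claw": 255},
  ],
  squeeze=40,
)

```text
clock: 15.15
eef_pos: [0.5747, 0.2628, 0.0017]
tcp_rot: [3.142, -0.0, 2.441]
ft_force: [-0.2, 0.1, -0.5]
width: -0.0001
```

Request:
step_arm(
  commands=[
    {"x": 0, "y": 0, "z": -0.03, "turn": 0, "claw": 255},
    {"x": 0, "y": 0, "z": -0.09, "turn": -0.15, "claw": 255},
    {"x": 0, "y": 0, "z": -0.15, "turn": -0.33, "claw": 255},
    {"x": 0, "y": 0, "z": -0.2, "turn": -0.5, "claw": 255},
    {"x": 0, "y": 0, "z": -0.2, "turn": -0.685, "claw": 255},
  ],
)

```text
clock: 15.78
eef_pos: [0.5777, 0.2639, 0.2069]
tcp_rot: [3.138, 0.009, 3.131]
ft_force: [-0.8, 0.4, -1.0]
width: -0.0004
```

Request:
step_arm(
  commands=[
    {"x": 0, "y": 0, "z": 0, "turn": 0, "claw": 255},
    {"x": 0, "y": 0, "z": 0, "turn": 0, "claw": 255},
    {"x": 0, "y": 0, "z": 0, "turn": 0, "claw": 255},
  ],
)

```text
clock: 16.15
eef_pos: [0.5742, 0.2626, 0.2007]
tcp_rot: [-3.141, -0.002, 3.124]
ft_force: [0.3, 0.3, 0.6]
width: 0.0004
```

```bash
python3 - <<'E'
from ang import *
go((.5757,.263,.2,3.127))
s=arm.sense();p=s["eef_pos"]
r_=lambda i,w,h:cv2.resize(i,(w,h),interpolation=cv2.INTER_CUBIC)
out=[]
for c in("top","side"):
    im,d=read_camera(c);np.savez(f"{c}3.npz",im=im,d=d)
    for hz in(.006,.01,.014):
        cz=p[2]+hz
        print(c,hz,np.round(score(c,im,p[:2],[(r,cz+.01) for r in np.linspace(.015,.022,4)]+[(.024,cz)],-1,1),2),np.round(score(c,im,p[:2],[(.023,cz),(.025,cz)],-1,1),2))
    u,v=proj(c,[[p[0],p[1],p[2]+.01]])[0].astype(int); out.append(r_(im[v-25:v+25,u-25:u+25],400,400))
    print(u,v)
save("pics/g1.png",np.hstack(out))
E
```

```text
at 16.15 [0.5742 0.2626 0.2007] [-3.1406e+00 -1.6000e-03  3.1242e+00] F [0.3 0.3 0.6] M [ 0.04 -0.    0.  ] w 0.0004 q7 1.12
  x -0.0015 y 0.0005 z 0.0007 turn -0.003
top 0.006 [ 0.38  0.27 -0.56 -1.4 ] [ 0.48  0.13 -0.3  -0.88]
top 0.01 [ 0.32  0.2  -0.46 -1.49] [ 0.42  0.2  -0.21 -0.89]
top 0.014 [ 0.27  0.14 -0.4  -1.57] [ 0.37  0.2  -0.14 -0.91]
206 196
side 0.006 [-0.02 -0.   -7.32 -8.13] [ -0.1   -0.18 -10.16 -12.12]
side 0.01 [ 0.92  0.76 -3.12 -5.21] [-0.1  -0.13 -6.5  -8.81]
side 0.014 [ 0.99  0.74 -0.44 -3.89] [ 0.89  0.56 -5.17 -5.55]
258 121
```

View pics/g1.png

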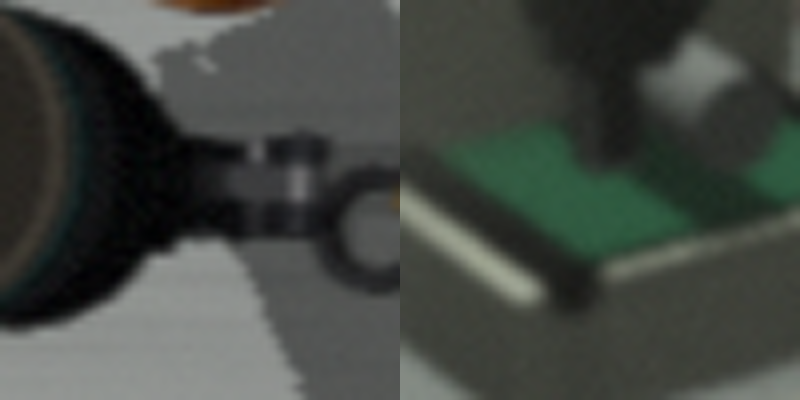

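The close missed: the width went to 0. The g1 crop still shows the collar on the bench at about (380,230), so I'll re-measure it.

```bash
python3 - <<'E'
from ang import *
from scipy.optimize import least_squares
for t in("0","2","3"):
  for c in("top","side"):
    D=np.load(f"{c}{t}.npz");im=D["im"];d=D["d"];W=pts(c,d);x,y,z=W[...,0],W[...,1],W[...,2]
    k=(d>0)&(np.hypot(x-.575,y-.257)<.045)&(z>.014)&(z<.03); P=W[k]
    if k.sum()<20: print(t,c,"none",k.sum());continue
    f=lambda q:np.maximum(0,np.abs(np.hypot(P[:,0]-q[0],P[:,1]-q[1])-.01825)-.00375)
    cc=least_squares(f,P[:,:2].mean(0)).x
    rz=[(r,.02) for r in np.linspace(.015,.022,5)]+[(r,.010) for r in(.023,.025)]
    print(t,c,k.sum(),cc.round(4),P[:,:2].min(0).round(3),P[:,:2].max(0).round(3),np.round(score(c,im,cc,rz,-3.1,3.1,400),2))
im=np.load("top3.npz")["im"]; save("pics/h1.png",cv2.resize(im[170:230,180:270],(800,533),interpolation=cv2.INTER_CUBIC))
E
```

```text
0 top 117 [0.5758 0.2635] [0.554 0.242] [0.596 0.285] [-0.75 -0.75 37.68 -1.14]
0 side 68 [0.5756 0.2626] [0.553 0.238] [0.597 0.284] [-0.78 -0.72 10.23  0.35]
2 top 112 [0.5748 0.264 ] [0.554 0.242] [0.596 0.284] [-0.74 -0.72 34.23 -0.88]
2 side 64 [0.5757 0.2633] [0.554 0.241] [0.598 0.286] [-0.74 -0.7   7.78  0.66]Traceback (most recent call last):
  File "<stdin>", line 11, in <module>
  File "ang.py", line 8, in score
    S.append(samp(Y,proj(cam,P)).mean())
                    ~~~~^^^^^^^
  File "h.py", line 9, in proj
    c=calibration(cam);K=np.array(c["mtx"]);q=(np.array(c["R"])@np.asarray(P,float).T).T+np.array(c["t"])
ValueError: time passes only in moves, steps and waits
```

```bash
sed -i 's/^from workcell.*/&\nimport functools\ncalibration=functools.lru_cache(calibration)/' h.py; python3 - <<'E'
from ang import *
from scipy.optimize import least_squares
for t in("3",):
  for c in("top","side"):
    D=np.load(f"{c}{t}.npz");im=D["im"];d=D["d"];W=pts(c,d);x,y,z=W[...,0],W[...,1],W[...,2]
    k=(d>0)&(np.hypot(x-.57,y-.25)<.05)&(z>.014)&(z<.03); P=W[k]
    if k.sum()<20: print(t,c,"none",k.sum());continue
    f=lambda q:np.maximum(0,np.abs(np.hypot(P[:,0]-q[0],P[:,1]-q[1])-.01825)-.00375)
    cc=least_squares(f,P[:,:2].mean(0)).x
    rz=[(r,.02) for r in np.linspace(.015,.022,5)]+[(r,.010) for r in(.023,.025)]
    print(t,c,k.sum(),cc.round(4),P[:,:2].min(0).round(3),P[:,:2].max(0).round(3),np.round(score(c,im,cc,rz,-3.1,3.1,400),2))
im=np.load("top3.npz")["im"]; save("pics/h1.png",cv2.resize(im[170:230,180:270],(800,533),interpolation=cv2.INTER_CUBIC))
go()
E
```

```text
3 top 110 [0.5757 0.2632] [0.554 0.242] [0.596 0.284] [-0.72 -0.73 28.53 -1.02]
3 side 68 [0.576 0.263] [0.554 0.24 ] [0.599 0.285] [-0.97 -0.75  6.72  0.84]
at 16.25 [0.5744 0.2627 0.201 ] [-3.1408e+00 -1.1000e-03  3.1249e+00] F [-0.5 -0.7 -1.2] M [-0.02  0.04 -0.05] w 0.0003 q7 1.12
```

View pics/h1.png

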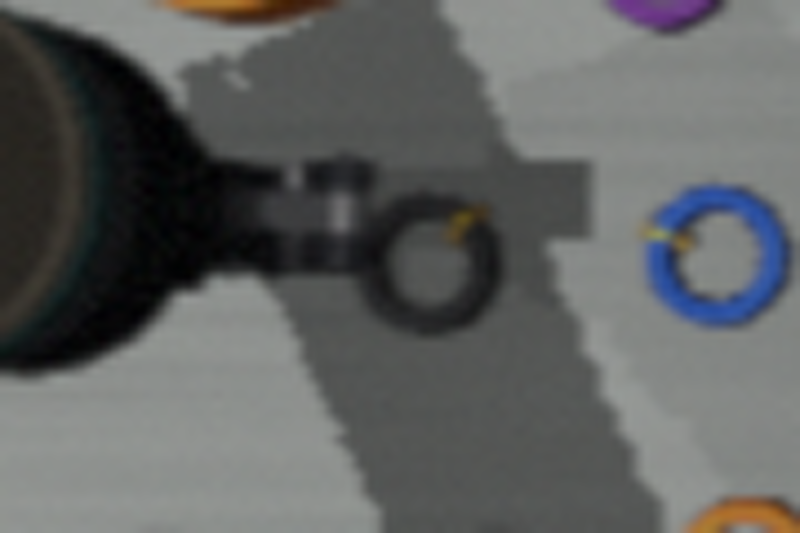

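```bash
python3 - <<'E'
from ang import *
for t in "23":
  for c in("top","side"):
    D=np.load(f"{c}{t}.npz");d=D["d"];W=pts(c,d);x,y,z=W[...,0],W[...,1],W[...,2]
    k=(d>0)&(np.hypot(x-.575,y-.262)<.08)&(z>.06); P=W[k]
    print(t,c,k.sum(),[(lo.round(2),int(((P[:,2]>=lo)&(P[:,2]<lo+.01)).sum()),P[(P[:,2]>=lo)&(P[:,2]<lo+.01)].mean(0).round(3).tolist()) for lo in np.arange(.15,.3,.01) if ((P[:,2]>=lo)&(P[:,2]<lo+.01)).sum()])
u,v=proj("side",[[.575,.262,.2]])[0].astype(int);im=np.load("side3.npz")["im"]
save("pics/i1.png",cv2.resize(im[v-60:v+90,u-75:u+75],(600,600),interpolation=cv2.INTER_CUBIC))
E
```

```text
2 top 9302 [(np.float64(0.23), 2, [0.557, 0.221, 0.236]), (np.float64(0.24), 4, [0.559, 0.221, 0.243]), (np.float64(0.25), 5, [0.556, 0.219, 0.251]), (np.float64(0.26), 4, [0.556, 0.219, 0.263]), (np.float64(0.27), 1, [0.556, 0.215, 0.279]), (np.float64(0.28), 38, [0.549, 0.215, 0.286]), (np.float64(0.29), 35, [0.551, 0.218, 0.295])]
2 side 2828 [(np.float64(0.23), 21, [0.57, 0.247, 0.237]), (np.float64(0.24), 41, [0.575, 0.25, 0.245]), (np.float64(0.25), 48, [0.569, 0.244, 0.255]), (np.float64(0.26), 41, [0.564, 0.239, 0.265]), (np.float64(0.27), 21, [0.57, 0.241, 0.274]), (np.float64(0.28), 52, [0.556, 0.228, 0.286]), (np.float64(0.29), 52, [0.559, 0.229, 0.294])]
3 top 8558 [(np.float64(0.24), 4, [0.565, 0.254, 0.244]), (np.float64(0.27), 2, [0.562, 0.249, 0.275]), (np.float64(0.28), 11, [0.564, 0.237, 0.284]), (np.float64(0.29), 22, [0.567, 0.229, 0.296])]
3 side 2939 [(np.float64(0.22), 6, [0.575, 0.259, 0.228]), (np.float64(0.23), 24, [0.571, 0.254, 0.236]), (np.float64(0.24), 38, [0.571, 0.254, 0.245]), (np.float64(0.25), 28, [0.571, 0.254, 0.255]), (np.float64(0.26), 25, [0.568, 0.256, 0.264]), (np.float64(0.27), 52, [0.567, 0.256, 0.276]), (np.float64(0.28), 63, [0.568, 0.248, 0.285]), (np.float64(0.29), 75, [0.567, 0.249, 0.296])]
```

View pics/i1.png

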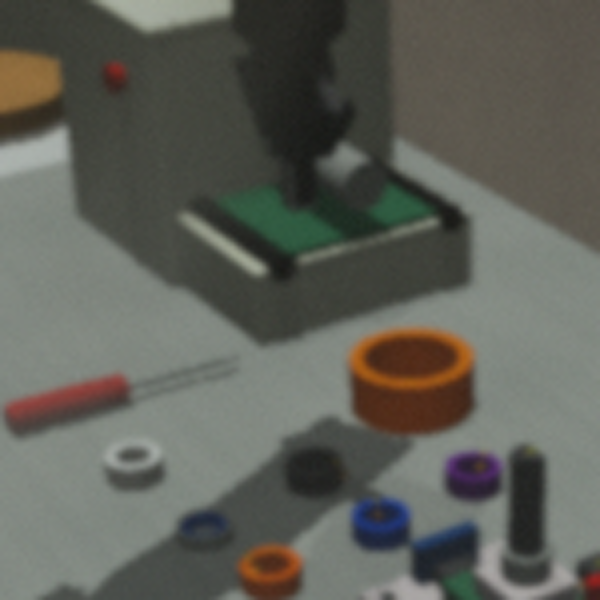

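The side view explains it. With the jaws shut the real fingertips are at z ≈ 0.226 while the reported TCP is at 0.201, so the tips are about 25 mm higher than reported and closed above the collar. The collar hasn't moved: it's still at (0.5757, 0.2632), angle about -0.73. I'll go again, lower.

```bash
python3 -c "
from h import *
go((.5757,.2632,.06,2.415))"
```

```text
at 16.25 [0.5744 0.2627 0.201 ] [-3.1408e+00 -1.1000e-03  3.1249e+00] F [-0.5 -0.7 -1.2] M [-0.02  0.04 -0.05] w 0.0003 q7 1.12
  x -0.0013 y 0.0005 z 0.1410 turn 0.710
```

Request:
step_arm(
  commands=[
    {"x": -0.001, "y": 0.0005, "z": 0.0, "turn": 0.71, "claw": 60},
    {"x": -0.001, "y": 0.0005, "z": 0.05, "turn": 0.71, "claw": 60},
    {"x": -0.001, "y": 0.0005, "z": 0.1, "turn": 0.71, "claw": 60},
    {"x": -0.001, "y": 0.0005, "z": 0.14, "turn": 0.71, "claw": 60},
    {"x": -0.001, "y": 0.0005, "z": 0.16, "turn": 0.71, "claw": 60},
  ],
)

```text
clock: 16.88
eef_pos: [0.5741, 0.2629, 0.0391]
tcp_rot: [-3.138, -0.001, 2.417]
ft_force: [-0.6, -0.3, 0.4]
width: 0.065
```

Request:
step_arm(
  commands=[
    {"x": 0, "y": 0, "z": 0, "turn": 0, "claw": 60},
    {"x": 0, "y": 0, "z": 0, "turn": 0, "claw": 60},
  ],
)

```text
clock: 17.12
eef_pos: [0.5771, 0.2637, 0.0433]
tcp_rot: [3.139, 0.001, 2.417]
ft_force: [0.3, -0.1, -0.2]
width: 0.065
```

```bash
python3 -c "
from h import *
go((.5757,.2632,-.021,2.415))"
```

```text
at 17.125 [0.5771 0.2637 0.0433] [3.1389e+00 1.0000e-03 2.4168e+00] F [ 0.3 -0.1 -0.2] M [ 0.   -0.04 -0.07] w 0.065 q7 0.59
  x 0.0007 y -0.0013 z 0.0643 turn 0.002
```

Request:
step_arm(
  commands=[
    {"x": 0, "y": -0.001, "z": 0.03, "turn": 0, "claw": 60},
    {"x": 0, "y": -0.001, "z": 0.05, "turn": 0, "claw": 60},
    {"x": 0, "y": -0.001, "z": 0.06, "turn": 0, "claw": 60},
    {"x": 0, "y": -0.001, "z": 0.06, "turn": 0, "claw": 60},
  ],
)

```text
clock: 17.62
eef_pos: [0.5749, 0.2624, -0.0185]
tcp_rot: [-3.141, -0.0, 2.416]
ft_force: [0.7, -0.3, -0.9]
width: 0.0655
```

```bash
python3 -c "
from h import *
go((.5757,.2632,-.021,2.415))"
```

```text
at 17.625 [ 0.5749  0.2624 -0.0185] [-3.1411e+00 -3.0000e-04  2.4158e+00] F [ 0.7 -0.3 -0.9] M [ 0.02 -0.06  0.01] w 0.0655 q7 0.61
  x -0.0001 y 0.0011 z 0.0025 turn 0.001
```

Request:
step_arm(
  commands=[
    {"x": 0, "y": 0.001, "z": 0.003, "turn": 0, "claw": 60},
    {"x": 0, "y": 0.001, "z": 0.003, "turn": 0, "claw": 100},
    {"x": 0, "y": 0.001, "z": 0.003, "turn": 0, "claw": 255},
    {"x": 0, "y": 0.001, "z": 0.003, "turn": 0, "claw": 255},
    {"x": 0, "y": 0.001, "z": 0.003, "turn": 0, "claw": 255},
  ],
  squeeze=40,
)

```text
clock: 18.25
eef_pos: [0.5764, 0.2638, -0.0203]
tcp_rot: [3.14, 0.0, 2.416]
ft_force: [-0.1, 1.2, 4.9]
width: 0.0426
```

```bash
python3 -c "
from h import *
go((.5757,.2632,-.021,2.415))"
```

```text
at 18.25 [ 0.5764  0.2638 -0.0203] [3.1399e+00 5.0000e-04 2.4160e+00] F [-0.1  1.2  4.9] M [0.07 0.1  0.05] w 0.0426 q7 0.61
  x 0.0001 y -0.0009 z 0.0007 turn 0.001
```

Request:
step_arm(
  commands=[
    {"x": 0, "y": 0, "z": -0.02, "turn": 0, "claw": 255},
    {"x": 0, "y": 0, "z": -0.06, "turn": 0, "claw": 255},
    {"x": 0, "y": 0, "z": -0.12, "turn": -0.15, "claw": 255},
    {"x": 0, "y": 0, "z": -0.18, "turn": -0.3, "claw": 255},
    {"x": 0, "y": 0, "z": -0.2, "turn": -0.45, "claw": 255},
  ],
)

```text
clock: 18.88
eef_pos: [0.5779, 0.2637, 0.1842]
tcp_rot: [3.137, 0.006, 2.87]
ft_force: [-0.2, -0.1, -2.4]
width: 0.0423
```

Request:
step_arm(
  commands=[
    {"x": 0, "y": 0, "z": 0, "turn": -0.15, "claw": 255},
    {"x": 0, "y": 0, "z": 0, "turn": -0.26, "claw": 255},
    {"x": 0, "y": 0, "z": 0, "turn": -0.26, "claw": 255},
  ],
)

```text
clock: 19.25
eef_pos: [0.5755, 0.2628, 0.1795]
tcp_rot: [3.142, 0.0, 3.124]
ft_force: [-0.4, -0.4, -2.1]
width: 0.0423
```

```bash
python3 -c "
from h import *
go((.5788,.07,.19,3.127),(.5788,-.004,.2,3.127))"
```

```text
at 19.25 [0.5755 0.2628 0.1795] [3.1416e+00 1.0000e-04 3.1241e+00] F [-0.4 -0.4 -2.1] M [-0.   -0.04 -0.  ] w 0.0423 q7 1.11
  x -0.0067 y -0.1927 z -0.0105 turn -0.003
  x -0.0080 y -0.2667 z -0.0205 turn -0.003
```

```bash
python3 -c "
from h import *
for c in('top','side'):
    k=calibration(c);print(c,(-np.array(k['R']).T@np.array(k['t'])).round(3))"
```

```text
top [ 0.527 -0.012  1.098]
side [-0.076 -0.898  0.819]
```

Request:
step_arm(
  commands=[
    {"x": -0.007, "y": -0.06, "z": -0.025, "turn": -0.003, "claw": 255},
    {"x": -0.007, "y": -0.11, "z": -0.025, "turn": -0.003, "claw": 255},
    {"x": -0.007, "y": -0.16, "z": -0.025, "turn": -0.003, "claw": 255},
    {"x": -0.007, "y": -0.192, "z": -0.025, "turn": -0.003, "claw": 255},
    {"x": -0.007, "y": -0.192, "z": -0.025, "turn": -0.003, "claw": 255},
  ],
)

```text
clock: 19.88
eef_pos: [0.5795, 0.0666, 0.2041]
tcp_rot: [-3.139, -0.0, 3.12]
ft_force: [0.2, 0.7, -2.8]
width: 0.042
```

Request:
step_arm(
  commands=[
    {"x": 0, "y": 0, "z": 0, "turn": 0.18, "claw": 255},
    {"x": 0, "y": 0, "z": 0, "turn": 0.36, "claw": 255},
    {"x": 0, "y": 0, "z": 0, "turn": 0.54, "claw": 255},
    {"x": 0, "y": 0, "z": 0, "turn": 0.72, "claw": 255},
    {"x": 0, "y": 0, "z": 0, "turn": 0.9, "claw": 255},
  ],
)

```text
clock: 20.5
eef_pos: [0.5794, 0.0728, 0.2038]
tcp_rot: [3.141, -0.001, 2.223]
ft_force: [0.5, -0.6, -2.5]
width: 0.0422
```

Request:
step_arm(
  commands=[
    {"x": 0, "y": 0, "z": 0, "turn": 0.18, "claw": 255},
    {"x": 0, "y": 0, "z": 0, "turn": 0.36, "claw": 255},
    {"x": 0, "y": 0, "z": 0, "turn": 0.54, "claw": 255},
    {"x": 0, "y": 0, "z": 0, "turn": 0.72, "claw": 255},
    {"x": 0, "y": 0, "z": 0, "turn": 0.9, "claw": 255},
  ],
)

```text
clock: 21.12
eef_pos: [0.5795, 0.0729, 0.2038]
tcp_rot: [-3.141, -0.001, 1.323]
ft_force: [-0.0, -0.2, -2.6]
width: 0.0421
```

Request:
step_arm(
  commands=[
    {"x": 0, "y": 0, "z": 0, "turn": 0.18, "claw": 255},
    {"x": 0, "y": 0, "z": 0, "turn": 0.25, "claw": 255},
    {"x": 0, "y": 0, "z": 0, "turn": 0.25, "claw": 255},
    {"x": 0, "y": 0, "z": 0, "turn": 0.25, "claw": 255},
  ],
)

```text
clock: 21.62
eef_pos: [0.5796, 0.072, 0.2037]
tcp_rot: [-3.141, -0.0, 1.08]
ft_force: [-0.5, 0.3, -1.9]
width: 0.0424
```

```bash
cat > look.py <<'E'
from ang import *
import sys
go()
s=arm.sense();p=s["eef_pos"];a0=s["tcp_rot"][2]-np.pi
im,d=read_camera("side")
cz=p[2]+.0303
# yellow blob of the screw vs predicted pixel
Y=yel(im)
for dz in(-.003,0,.003):
    print(dz,np.round(score("side",im,p[:2],[(.023,cz+dz),(.025,cz+dz)],a0-.8,a0+.8,161),3)-[a0,a0,0,0])
u,v=proj("side",[[p[0]+.024*np.cos(a0),p[1]+.024*np.sin(a0),cz]])[0]
w=np.clip(Y[int(v)-9:int(v)+10,int(u)-9:int(u)+10]-15,0,None);yy,xx=np.mgrid[int(v)-9:int(v)+10,int(u)-9:int(u)+10]
print("pred",u.round(1),v.round(1),"blob",(w*xx).sum()/w.sum(),(w*yy).sum()/w.sum(),w.max(), "axis px",proj("side",[[p[0],p[1],cz]])[0].round(1))
u,v=int(u),int(v);save(sys.argv[1],cv2.resize(im[v-25:v+25,u-25:u+25],(500,500),interpolation=cv2.INTER_CUBIC))
E
python3 look.py pics/j1.png
```

```text
at 21.625 [0.5796 0.072  0.2037] [-3.1413e+00 -4.0000e-04  1.0804e+00] F [-0.5  0.3 -1.9] M [0.01 0.05 0.  ] w 0.0424 q7 -0.26
-0.003 [-0.04984416 -0.06884416  4.648       1.731     ]
0 [-0.04984416 -0.06584416  8.363       1.745     ]
0.003 [-0.04984416 -0.06784416  9.846       1.749     ]
pred 299.5 143.1 blob 295.49126990242195 149.5598563303772 63.623444 axis px [298.5 138.8]
```

View pics/j1.png

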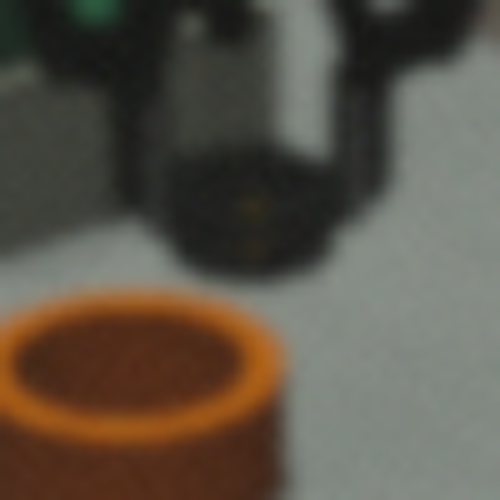

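In j1 the screw (258,243) and mark (255,205) sit on the collar's middle (~252) as predicted, so the screw angle is good to about ±0.05 rad and the grasp height is as expected. I'll rotate back and go over the shaft.

Request:
step_arm(
  commands=[
    {"x": 0, "y": 0, "z": 0, "turn": -0.18, "claw": 255},
    {"x": 0, "y": 0, "z": 0, "turn": -0.36, "claw": 255},
    {"x": 0, "y": 0, "z": 0, "turn": -0.54, "claw": 255},
    {"x": 0, "y": 0, "z": 0, "turn": -0.72, "claw": 255},
    {"x": 0, "y": 0, "z": 0, "turn": -0.9, "claw": 255},
  ],
)

```text
clock: 22.3
eef_pos: [0.5797, 0.0711, 0.2039]
tcp_rot: [3.141, -0.0, 1.985]
ft_force: [0.1, -0.0, -2.1]
width: 0.0425
```

Request:
step_arm(
  commands=[
    {"x": 0, "y": 0, "z": 0, "turn": -0.18, "claw": 255},
    {"x": 0, "y": 0, "z": 0, "turn": -0.36, "claw": 255},
    {"x": 0, "y": 0, "z": 0, "turn": -0.54, "claw": 255},
    {"x": 0, "y": 0, "z": 0, "turn": -0.72, "claw": 255},
    {"x": 0, "y": 0, "z": 0, "turn": -0.9, "claw": 255},
  ],
)

```text
clock: 22.92
eef_pos: [0.5797, 0.071, 0.2039]
tcp_rot: [3.141, 0.0, 2.885]
ft_force: [-0.0, -0.1, -1.1]
width: 0.0427
```

Request:
step_arm(
  commands=[
    {"x": 0, "y": 0, "z": 0, "turn": -0.18, "claw": 255},
    {"x": 0, "y": 0, "z": 0, "turn": -0.247, "claw": 255},
    {"x": 0, "y": 0, "z": 0, "turn": -0.247, "claw": 255},
  ],
)

```text
clock: 23.3
eef_pos: [0.5797, 0.0708, 0.2038]
tcp_rot: [3.141, 0.0, 3.125]
ft_force: [-0.2, 0.0, -2.2]
width: 0.0423
```

```bash
python3 -c "
from h import *
go((.5788,-.0045,.19,3.127))"
```

```text
at 23.3 [0.5797 0.0708 0.2038] [3.1414e+00 1.0000e-04 3.1246e+00] F [-0.2  0.  -2.2] M [-0.02  0.05 -0.02] w 0.0423 q7 1.41
  x -0.0004 y -0.0753 z 0.0138 turn -0.002
```

Request:
step_arm(
  commands=[
    {"x": 0, "y": -0.03, "z": 0, "turn": -0.002, "claw": 255},
    {"x": 0, "y": -0.06, "z": 0.005, "turn": -0.002, "claw": 255},
    {"x": 0, "y": -0.075, "z": 0.01, "turn": -0.002, "claw": 255},
    {"x": 0, "y": -0.075, "z": 0.014, "turn": -0.002, "claw": 255},
    {"x": 0, "y": -0.075, "z": 0.014, "turn": -0.002, "claw": 255},
  ],
)

```text
clock: 23.92
eef_pos: [0.5783, -0.002, 0.1893]
tcp_rot: [3.14, -0.001, 3.129]
ft_force: [0.1, 0.4, -1.9]
width: 0.0422
```

Request:
step_arm(
  commands=[
    {"x": 0, "y": 0, "z": 0.0, "turn": 0, "claw": 255},
    {"x": 0, "y": 0, "z": 0.0, "turn": 0, "claw": 255},
    {"x": 0, "y": 0, "z": 0.0, "turn": 0, "claw": 255},
    {"x": 0, "y": 0, "z": 0.0, "turn": 0, "claw": 255},
  ],
)

```text
clock: 24.42
eef_pos: [0.5785, -0.0037, 0.1898]
tcp_rot: [3.142, 0.0, 3.128]
ft_force: [0.0, -0.8, -1.9]
width: 0.0424
```

```bash
python3 -c "
from h import *
go((.5788,-.0045,.145,3.127))"
```

```text
at 24.425 [ 0.5785 -0.0037  0.1898] [3.1416e+00 1.0000e-04 3.1280e+00] F [ 0.  -0.8 -1.9] M [-0.03  0.02 -0.02] w 0.0424 q7 1.55
  x -0.0003 y -0.0008 z 0.0448 turn 0.001
```

Lower to just above the shaft top, then in slowly.

Request:
step_arm(
  commands=[
    {"x": -0.0003, "y": -0.0007, "z": 0.02, "turn": 0.001, "claw": 255},
    {"x": -0.0003, "y": -0.0007, "z": 0.04, "turn": 0.001, "claw": 255},
    {"x": -0.0003, "y": -0.0007, "z": 0.046, "turn": 0.001, "claw": 255},
    {"x": -0.0003, "y": -0.0007, "z": 0.046, "turn": 0.001, "claw": 255},
    {"x": -0.0003, "y": -0.0007, "z": 0.046, "turn": 0.001, "claw": 255},
  ],
)

```text
clock: 25.05
eef_pos: [0.5794, -0.0045, 0.1445]
tcp_rot: [3.142, 0.001, 3.127]
ft_force: [-0.1, 0.7, -1.2]
width: 0.0423
```

```bash
python3 -c "
from h import *
go((.5788,-.0045,.0947,3.127))"
```

```text
at 25.05 [ 0.5794 -0.0045  0.1445] [3.1415e+00 1.5000e-03 3.1267e+00] F [-0.1  0.7 -1.2] M [ 0.05  0.04 -0.03] w 0.0423 q7 1.55
  x 0.0006 y 0.0000 z 0.0498 turn -0.000
```

Request:
step_arm(
  commands=[
    {"x": 0.0003, "y": 0, "z": 0.004, "turn": 0, "claw": 255},
    {"x": 0.0003, "y": 0, "z": 0.008, "turn": 0, "claw": 255},
    {"x": 0.0003, "y": 0, "z": 0.011, "turn": 0, "claw": 255},
    {"x": 0.0003, "y": 0, "z": 0.013, "turn": 0, "claw": 255},
  ],
)

```text
clock: 25.55
eef_pos: [0.5787, -0.0041, 0.1306]
tcp_rot: [3.141, 0.0, 3.127]
ft_force: [0.3, 0.8, -0.3]
width: 0.0425
```

Request:
step_arm(
  commands=[
    {"x": 0, "y": 0, "z": 0.003, "turn": 0, "claw": 255},
    {"x": 0, "y": 0, "z": 0.006, "turn": 0, "claw": 255},
    {"x": 0, "y": 0, "z": 0.008, "turn": 0, "claw": 255},
  ],
)

```text
clock: 25.92
eef_pos: [0.579, -0.0042, 0.1227]
tcp_rot: [3.141, 0.001, 3.127]
ft_force: [1.9, 2.5, 0.0]
width: 0.042
```

Request:
step_arm(
  commands=[
    {"x": -0.0005, "y": 0.0007, "z": 0.003, "turn": 0, "claw": 255},
    {"x": -0.0005, "y": 0.0007, "z": 0.008, "turn": 0, "claw": 255},
    {"x": -0.0005, "y": 0.0007, "z": 0.012, "turn": 0, "claw": 255},
    {"x": -0.0005, "y": 0.0007, "z": 0.016, "turn": 0, "claw": 255},
  ],
)

```text
clock: 26.42
eef_pos: [0.579, -0.0041, 0.1064]
tcp_rot: [-3.141, 0.0, 3.127]
ft_force: [0.3, -0.3, -1.0]
width: 0.0422
```

```bash
python3 -c "
from h import *
go((.5788,-.0045,.0947,3.127))"
```

```text
at 26.425 [ 0.579  -0.0041  0.1064] [-3.1413  0.      3.1266] F [ 0.3 -0.3 -1. ] M [-0.03 -0.29 -0.03] w 0.0422 q7 1.55
  x 0.0002 y -0.0004 z 0.0117 turn -0.000
```

Request:
step_arm(
  commands=[
    {"x": 0, "y": 0, "z": 0.005, "turn": 0, "claw": 255},
    {"x": 0, "y": 0, "z": 0.009, "turn": 0, "claw": 255},
    {"x": 0, "y": 0, "z": 0.0117, "turn": 0, "claw": 255},
    {"x": 0, "y": 0, "z": 0.0117, "turn": 0, "claw": 255},
  ],
)

```text
clock: 26.92
eef_pos: [0.579, -0.0039, 0.0948]
tcp_rot: [-3.142, -0.0, 3.127]
ft_force: [2.1, 0.3, -2.9]
width: 0.0421
```

Request:
step_arm(
  commands=[
    {"x": 0.0005, "y": 0, "z": 0, "turn": 0, "claw": 255},
    {"x": 0.001, "y": 0, "z": 0, "turn": 0, "claw": 255},
    {"x": 0.0015, "y": 0, "z": 0, "turn": 0, "claw": 255},
    {"x": 0.0015, "y": 0, "z": 0, "turn": 0, "claw": 255},
  ],
)

```text
clock: 27.42
eef_pos: [0.5789, -0.0038, 0.0953]
tcp_rot: [3.142, 0.003, 3.127]
ft_force: [5.4, 0.5, -5.0]
width: 0.0426
```

```bash
python3 -c "
from h import *
go((.5768,-.0045,.0947,3.127))"
```

```text
at 27.425 [ 0.5789 -0.0038  0.0953] [3.1415e+00 2.9000e-03 3.1267e+00] F [ 5.4  0.5 -5. ] M [-0.07 -1.21 -0.01] w 0.0426 q7 1.55
  x 0.0021 y -0.0007 z 0.0006 turn -0.000
```

Request:
step_arm(
  commands=[
    {"x": -0.002, "y": 0, "z": 0, "turn": 0, "claw": 255},
    {"x": -0.0045, "y": 0, "z": 0, "turn": 0, "claw": 255},
    {"x": -0.0045, "y": 0, "z": 0, "turn": 0, "claw": 255},
  ],
)

```text
clock: 27.8
eef_pos: [0.5811, -0.0038, 0.0948]
tcp_rot: [3.142, -0.002, 3.127]
ft_force: [-1.0, -0.0, -1.5]
width: 0.042
```

Request:
step_arm(
  commands=[
    {"x": -0.001, "y": 0, "z": 0, "turn": 0, "claw": 255},
    {"x": -0.0025, "y": 0, "z": 0, "turn": 0, "claw": 255},
    {"x": -0.0025, "y": 0, "z": 0, "turn": 0, "claw": 255},
  ],
)

```text
clock: 28.18
eef_pos: [0.5834, -0.0037, 0.0947]
tcp_rot: [3.141, -0.002, 3.127]
ft_force: [-2.0, 0.3, -1.2]
width: 0.042
```

The total x travel is 4.5 mm (0.5789 to 0.5834), which matches 2 mm tip gap plus 2.5 mm bore gap, so the collar is really on the shaft. I'll feel gently for the y centre.

Request:
step_arm(
  commands=[
    {"x": 0.003, "y": 0.001, "z": 0, "turn": 0, "claw": 255},
    {"x": 0.003, "y": 0.002, "z": 0, "turn": 0, "claw": 255},
    {"x": 0.003, "y": 0.002, "z": 0, "turn": 0, "claw": 255},
  ],
)

```text
clock: 28.55
eef_pos: [0.582, -0.0018, 0.0952]
tcp_rot: [3.142, 0.001, 3.127]
ft_force: [-0.3, -0.2, -1.6]
width: 0.0428
```

Request:
step_arm(
  commands=[
    {"x": 0, "y": -0.002, "z": 0, "turn": 0, "claw": 255},
    {"x": 0, "y": -0.004, "z": 0, "turn": 0, "claw": 255},
    {"x": 0, "y": -0.004, "z": 0, "turn": 0, "claw": 255},
  ],
)

```text
clock: 28.92
eef_pos: [0.5817, -0.0049, 0.0951]
tcp_rot: [3.14, 0.0, 3.127]
ft_force: [0.1, 3.7, -1.6]
width: 0.0423
```

Request:
step_arm(
  commands=[
    {"x": 0, "y": 0.002, "z": 0, "turn": 0, "claw": 255},
    {"x": 0, "y": 0.004, "z": 0, "turn": 0, "claw": 255},
    {"x": 0, "y": 0.0055, "z": 0, "turn": 0, "claw": 255},
    {"x": 0, "y": 0.0055, "z": 0, "turn": 0, "claw": 255},
  ],
)

```text
clock: 29.42
eef_pos: [0.5815, -0.0004, 0.095]
tcp_rot: [-3.141, -0.0, 3.127]
ft_force: [0.8, -0.0, -1.3]
width: 0.0421
```

Request:
step_arm(
  commands=[
    {"x": 0, "y": 0.0005, "z": 0, "turn": 0, "claw": 255},
    {"x": 0, "y": 0.001, "z": 0, "turn": 0, "claw": 255},
    {"x": 0, "y": 0.001, "z": 0, "turn": 0, "claw": 255},
  ],
)

```text
clock: 29.8
eef_pos: [0.5816, 0.0004, 0.095]
tcp_rot: [-3.141, 0.0, 3.127]
ft_force: [0.3, -0.1, -1.1]
width: 0.0425
```

Both sides agree on a centre near y = -0.002. I'll return there and draw the screw tip against the flat.

Request:
step_arm(
  commands=[
    {"x": 0, "y": -0.0024, "z": 0, "turn": 0, "claw": 255},
    {"x": 0.001, "y": -0.0024, "z": 0, "turn": 0, "claw": 255},
    {"x": 0.002, "y": -0.0024, "z": 0, "turn": 0, "claw": 255},
    {"x": 0.003, "y": -0.0024, "z": 0, "turn": 0, "claw": 255},
    {"x": 0.0035, "y": -0.0024, "z": 0, "turn": 0, "claw": 255},
  ],
)

```text
clock: 30.42
eef_pos: [0.5791, -0.0016, 0.0952]
tcp_rot: [3.142, 0.002, 3.127]
ft_force: [2.2, 0.4, -3.5]
width: 0.0421
```

Request:
step_arm(
  commands=[
    {"x": 0.0005, "y": 0, "z": 0, "turn": 0, "claw": 255},
    {"x": 0.0005, "y": 0, "z": 0, "turn": 0, "claw": 255},
    {"x": 0.0005, "y": 0, "z": 0, "turn": 0, "claw": 255},
  ],
)

```text
clock: 30.8
eef_pos: [0.579, -0.0017, 0.0952]
tcp_rot: [3.142, 0.003, 3.127]
ft_force: [5.3, -1.0, -4.9]
width: 0.0424
```

```bash
python3 -c "
from h import *
go((.5788,-.002,.0947,3.127))"
```

```text
at 30.8 [ 0.579  -0.0017  0.0952] [3.1415e+00 2.8000e-03 3.1268e+00] F [ 5.3 -1.  -4.9] M [-0.03 -1.15  0.03] w 0.0424 q7 1.55
  x 0.0002 y -0.0003 z 0.0005 turn -0.000
```

```bash
python3 - <<'E'
from ang import *
r_=lambda i,w,h:cv2.resize(i,(w,h),interpolation=cv2.INTER_CUBIC)
out=[]
for c in("top","side"):
    im,d=read_camera(c);I=im.astype(int);r,g,b=I[...,0],I[...,1],I[...,2]
    W=pts(c,d);x,y,z=W[...,0],W[...,1],W[...,2]
    reg=(d>0)&(x>.53)&(x<.62)&(y>-.15)&(y<-.05)
    m=reg&(r>g+40)&(r>b+40)&(z>.112)&(z<.13);print(c," redtop",m.sum(),W[m].mean(0).round(4))
    k=(d>0)&(np.hypot(x-.579,y+.004)<.03)&(z>.09)&(z<.16);P=W[k]
    print([(lo.round(3),int(q.sum()),P[q].min(0).round(3).tolist(),P[q].max(0).round(3).tolist()) for lo in np.arange(.09,.16,.006) for q in[(P[:,2]>=lo)&(P[:,2]<lo+.006)] if q.sum()])
    u,v=proj(c,[[.6,-.004,.125]])[0].astype(int);out.append(r_(im[v-25:v+25,u-25:u+25],400,400))
save("pics/k1.png",np.hstack(out));go()
E
```

```text
top  redtop 69 [ 0.5776 -0.0993  0.1191]
[]
side  redtop 56 [ 0.5748 -0.1     0.1182]
[(np.float64(0.09), 19, [0.565, -0.019, 0.09], [0.584, 0.002, 0.096]), (np.float64(0.096), 20, [0.566, -0.017, 0.096], [0.59, 0.003, 0.102]), (np.float64(0.102), 13, [0.568, -0.016, 0.103], [0.587, -0.004, 0.107]), (np.float64(0.108), 5, [0.563, -0.02, 0.109], [0.581, -0.015, 0.114]), (np.float64(0.114), 17, [0.555, -0.025, 0.115], [0.582, 0.003, 0.12]), (np.float64(0.12), 32, [0.554, -0.032, 0.12], [0.588, 0.013, 0.126]), (np.float64(0.126), 37, [0.556, -0.033, 0.126], [0.578, 0.024, 0.132]), (np.float64(0.132), 56, [0.555, -0.032, 0.132], [0.582, 0.021, 0.138]), (np.float64(0.138), 35, [0.567, -0.032, 0.138], [0.581, 0.023, 0.144]), (np.float64(0.144), 24, [0.567, -0.032, 0.144], [0.586, 0.021, 0.15]), (np.float64(0.15), 55, [0.567, -0.033, 0.15], [0.591, 0.022, 0.156]), (np.float64(0.156), 25, [0.569, -0.032, 0.156], [0.588, 0.024, 0.16])]
at 30.9 [ 0.579  -0.0016  0.0952] [3.1415e+00 2.8000e-03 3.1268e+00] F [ 5.2  0.2 -4.6] M [-0.07 -1.13  0.06] w 0.0424 q7 1.55
```

View pics/k1.png

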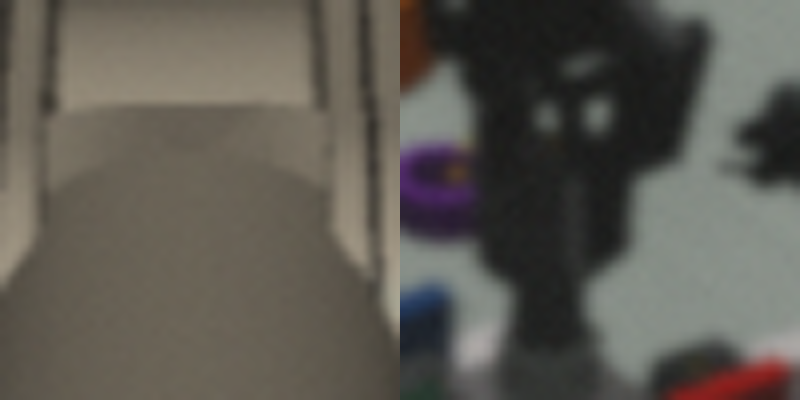

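```bash
python3 -c "
from h import *
arm.close_job();go()"
```

```text
the job is handed in; nothing more can be done
the job is handed in; nothing more can be done
```

The job is handed in at about 31 s of the 72 s. The gripper still holds the collar on the shaft, with the screw tip against the flat and the carrier in the detent.

**What I did:**
1. I pinched the push plate and slid the carrier about 104 mm. It met roughly 11 N at the detent hump, then settled in.
2. I gripped the shaft's D-shaped end and turned the flat to face the bit. The jaws read about 19 mm there, which fits the 20 mm across the flat.
3. I picked up the dark collar, slipped it over the shaft and drew it 2 mm back onto the flat.

**Last checks:**
- **Carrier:** the push plate read y = -0.0993 in the top camera, unchanged since it went into the detent.
- **Height:** the side camera shows the collar between about 0.114 and 0.136 m, so its centre is near 0.125 m, level with the bit.
- **Fit:** the free travel along x was 4.5 mm, which matches the tip gap plus the bore gap. The tip presses on the flat with about 5 N.
- **Grip:** the jaw width is 42.4 mm at 40 N.

**What failed or disagreed:**
- **Missed first grasp:** the fingertips sit about 25 mm higher than the reported TCP, so the first grasp closed above the collar. The collar did not move, and the second try took it.
- **Position offset:** the contact checks put the shaft axis about 2 mm off the camera estimate in x and y. I went by contact.
- **Screw direction:** the screw's aim at the bit is only known to about ±0.05 rad. It could not be seen in the final pose.
- **Centring in y:** I felt only one side's contact, so the centring is partly inferred.

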